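# Dry-lay beech staves in running bond in the glue-up press

## Task

The sliding jaw of the glue-up press is pinned too close for this board: pull up its spring pin, turn the T-handle into the rest notch so that the pin stays out, and slide the jaw well open. Dry-lay every beech stave, full and half, on the bar between the jaws in running bond, flush on the sides: two full staves end to end as the first course starting at the head jaw, then half, full, half, then any full staves left over as a third course placed like the first. Then slide the jaw up to the staves, turn the handle back and let the pin drop fully into the middle hole so that the jaw is locked; let the other things on the bench be.

Things in the scene. Friction and masses are not known exactly. Their poses are not given: they have to be found in the camera images.
- press: glue-up press, bolted down: steel bar 70 wide with a bed board to each side of it (150 wide in all, x -110 to +72), flush, 30 mm above the bench; a fixed green head jaw and a sliding green jaw, 70 wide, 50 mm above the bed. Origin on the bench under its middle line; x along the bar from head jaw (face at -110) to sliding jaw (bar -165 to +240), y across, z up
- jaw (a joint): travel (m) of the sliding jaw from its starting hole, growing as it opens, -0.004 to 0.074. Pin holes in the bar at 0, 0.034 and 0.068 (jaw faces 150, 184 and 218 mm apart), 2 mm wider than the pin all round. With the pin out it slides with about 2 N, also when drawn by the T-handle, and stays where left. Plate 16 thick, pin 75 mm behind the face, shoe 20 high x 78 wide to 106 mm behind
- plunger (a joint): lift of the spring pin (m): 0 = fully down, 8 mm deep in a hole of the bar; clear of the bar above 0.008; up to 0.016. The spring pulls down with 5 N at 0 and 11 N at 0.012. Over no hole the pin rides on the bar at about 0.008; in the rest notch it reads about 0.009
- handle (a joint): turn of the pin's T-handle (rad), counter-clockwise from above, 0 to 1.57: 0 = along the bar, the pin can go down; 1.57 = across the bar, over the rest notch. The ridge between deep slot and notch is passed only with the pin lifted above 0.012; the cross pin drops into the slot below about 0.35 and into the notch above about 1.2
- handle_grip (a point): centre of the black T-handle of the spring pin, a bar 46 long x 12 wide x 16 high, 62 mm above the bed when the pin is down; the notched collar under it ends 35 mm above the bed; x along the handle, z up
- course1_a (a point): where the centre of a full stave of course 1 belongs, 47 mm from the head jaw's face and 13 mm above the bed, on the bar's centre line; a third-course stave lies 52 mm above this point; axes as the press
- course1_b (a point): where the centre of a full stave of course 1 belongs, 137 mm from the head jaw's face and 13 mm above the bed, on the bar's centre line; a third-course stave lies 52 mm above this point; axes as the press
- course2_a (a point): where the centre of a half stave of course 2 belongs, 24.5 mm from the head jaw's face and 39 mm above the bed, on the bar's centre line; axes as the press
- course2_b (a point): where the centre of a full stave of course 2 belongs, 92 mm from the head jaw's face and 39 mm above the bed, on the bar's centre line; axes as the press
- course2_c (a point): where the centre of a half stave of course 2 belongs, 159.5 mm from the head jaw's face and 39 mm above the bed, on the bar's centre line; axes as the press
- stave1: a plain beech full stave, 90 long (its x axis) x 58 wide (y) x 26 high (z) mm, 95 g, lying flat and loose on the bench; origin at its centre; alike either way round and either way up (absent in some runs)
- stave2: a plain beech full stave, 90 long (its x axis) x 58 wide (y) x 26 high (z) mm, 95 g, lying flat and loose on the bench; origin at its centre; alike either way round and either way up (absent in some runs)
- stave3: a plain beech full stave, 90 long (its x axis) x 58 wide (y) x 26 high (z) mm, 95 g, lying flat and loose on the bench; origin at its centre; alike either way round and either way up (absent in some runs)
- stave4: a plain beech full stave, 90 long (its x axis) x 58 wide (y) x 26 high (z) mm, 95 g, lying flat and loose on the bench; origin at its centre; alike either way round and either way up (absent in some runs)
- stave5: a plain beech full stave, 90 long (its x axis) x 58 wide (y) x 26 high (z) mm, 95 g, lying flat and loose on the bench; origin at its centre; alike either way round and either way up (absent in some runs)
- half1: a plain beech half stave, 45 long (its x axis) x 58 wide (y) x 26 high (z) mm, 48 g, lying flat and loose on the bench; origin at its centre; alike either way round and either way up
- half2: a plain beech half stave, 45 long (its x axis) x 58 wide (y) x 26 high (z) mm, 48 g, lying flat and loose on the bench; origin at its centre; alike either way round and either way up
- hammer: hammer lying on the bench, 280 long; not part of the job
- glue: white glue bottle, 64 across x 170 high, standing; not part of the job
- wax_tin: round brass-coloured tin, 84 across x 35 high; not part of the job
- offcut: dark odd offcut, 150 x 55 x 14, not one of the staves
- dividers: large steel dividers lying flat, 200 long; not part of the job
- rule: folded yellow rule, 200 x 30 x 12; not part of the job
- square: try square with dark wooden stock, lying flat; not part of the job
Things that resemble listed ones, but are neither listed nor needed, are in the scene too. Leave any turquoise look-alike of the stave4 alone.

How it is judged:
On the way, in this order (a step that is already met when the one before it is completed fails the run):
1. the spring pin is pulled out and turned into its rest notch (value of joint plunger above 0.008 m and value of joint handle above 1.1 rad), for 0.2 s.
2. the jaw is slid well open, the pin still out (value of joint jaw above 0.045 m and value of joint plunger above 0.008 m), for 0.2 s.
3. all staves are laid in running bond, the pin still resting in its notch (all of step 1 and ((horizontal distance between stave1 and course1_a below 0.02 m and height (world z) of stave1 between 0.038 and 0.048 m) or (horizontal distance between stave1 and course1_b below 0.02 m and height (world z) of stave1 between 0.038 and 0.048 m) or (horizontal distance between stave1 and course2_b below 0.02 m and height (world z) of stave1 between 0.064 and 0.074 m) or (horizontal distance between stave1 and course1_a below 0.02 m and height (world z) of stave1 between 0.09 and 0.1 m) or (horizontal distance between stave1 and course1_b below 0.02 m and height (world z) of stave1 between 0.09 and 0.1 m)) and angle between the x axis of each of stave1, stave2, stave3, stave4, stave5, half1, half2 and the x axis of press, either way round below 0.12 rad and angle between the z axis of each of stave1, stave2, stave3, stave4, stave5, half1, half2 and the z axis of press, either way round below 0.08 rad and linear speed of each of stave1, stave2, stave3, stave4, stave5, half1, half2 below 0.02 m/s and ((horizontal distance between stave2 and course1_a below 0.02 m and height (world z) of stave2 between 0.038 and 0.048 m) or (horizontal distance between stave2 and course1_b below 0.02 m and height (world z) of stave2 between 0.038 and 0.048 m) or (horizontal distance between stave2 and course2_b below 0.02 m and height (world z) of stave2 between 0.064 and 0.074 m) or (horizontal distance between stave2 and course1_a below 0.02 m and height (world z) of stave2 between 0.09 and 0.1 m) or (horizontal distance between stave2 and course1_b below 0.02 m and height (world z) of stave2 between 0.09 and 0.1 m)) and ((horizontal distance between stave3 and course1_a below 0.02 m and height (world z) of stave3 between 0.038 and 0.048 m) or (horizontal distance between stave3 and course1_b below 0.02 m and height (world z) of stave3 between 0.038 and 0.048 m) or (horizontal distance between stave3 and course2_b below 0.02 m and height (world z) of stave3 between 0.064 and 0.074 m) or (horizontal distance between stave3 and course1_a below 0.02 m and height (world z) of stave3 between 0.09 and 0.1 m) or (horizontal distance between stave3 and course1_b below 0.02 m and height (world z) of stave3 between 0.09 and 0.1 m)) and ((horizontal distance between stave4 and course1_a below 0.02 m and height (world z) of stave4 between 0.038 and 0.048 m) or (horizontal distance between stave4 and course1_b below 0.02 m and height (world z) of stave4 between 0.038 and 0.048 m) or (horizontal distance between stave4 and course2_b below 0.02 m and height (world z) of stave4 between 0.064 and 0.074 m) or (horizontal distance between stave4 and course1_a below 0.02 m and height (world z) of stave4 between 0.09 and 0.1 m) or (horizontal distance between stave4 and course1_b below 0.02 m and height (world z) of stave4 between 0.09 and 0.1 m)) and ((horizontal distance between stave5 and course1_a below 0.02 m and height (world z) of stave5 between 0.038 and 0.048 m) or (horizontal distance between stave5 and course1_b below 0.02 m and height (world z) of stave5 between 0.038 and 0.048 m) or (horizontal distance between stave5 and course2_b below 0.02 m and height (world z) of stave5 between 0.064 and 0.074 m) or (horizontal distance between stave5 and course1_a below 0.02 m and height (world z) of stave5 between 0.09 and 0.1 m) or (horizontal distance between stave5 and course1_b below 0.02 m and height (world z) of stave5 between 0.09 and 0.1 m)) and ((horizontal distance between half1 and course2_a below 0.02 m and height (world z) of half1 between 0.064 and 0.074 m) or (horizontal distance between half1 and course2_c below 0.02 m and height (world z) of half1 between 0.064 and 0.074 m)) and ((horizontal distance between half2 and course2_a below 0.02 m and height (world z) of half2 between 0.064 and 0.074 m) or (horizontal distance between half2 and course2_c below 0.02 m and height (world z) of half2 between 0.064 and 0.074 m))), for 0.3 s.
At the end, for the whole second after the job is handed in: every stave present lies flat and still in its place in the bond (within 10 mm in plan, 5 mm in height, 0.12 rad along the bar); the jaw stands at the middle hole (0.034 m within 4 mm), the pin fully down (below 3 mm), the handle back along the bar (below 0.45 rad) (((horizontal distance between stave1 and course1_a below 0.01 m and height (world z) of stave1 between 0.038 and 0.048 m) or (horizontal distance between stave1 and course1_b below 0.01 m and height (world z) of stave1 between 0.038 and 0.048 m) or (horizontal distance between stave1 and course2_b below 0.01 m and height (world z) of stave1 between 0.064 and 0.074 m) or (horizontal distance between stave1 and course1_a below 0.01 m and height (world z) of stave1 between 0.09 and 0.1 m) or (horizontal distance between stave1 and course1_b below 0.01 m and height (world z) of stave1 between 0.09 and 0.1 m)) and angle between the x axis of each of stave1, stave2, stave3, stave4, stave5, half1, half2 and the x axis of press, either way round below 0.12 rad and angle between the z axis of each of stave1, stave2, stave3, stave4, stave5, half1, half2 and the z axis of press, either way round below 0.08 rad and linear speed of each of stave1, stave2, stave3, stave4, stave5, half1, half2 below 0.02 m/s and ((horizontal distance between stave2 and course1_a below 0.01 m and height (world z) of stave2 between 0.038 and 0.048 m) or (horizontal distance between stave2 and course1_b below 0.01 m and height (world z) of stave2 between 0.038 and 0.048 m) or (horizontal distance between stave2 and course2_b below 0.01 m and height (world z) of stave2 between 0.064 and 0.074 m) or (horizontal distance between stave2 and course1_a below 0.01 m and height (world z) of stave2 between 0.09 and 0.1 m) or (horizontal distance between stave2 and course1_b below 0.01 m and height (world z) of stave2 between 0.09 and 0.1 m)) and ((horizontal distance between stave3 and course1_a below 0.01 m and height (world z) of stave3 between 0.038 and 0.048 m) or (horizontal distance between stave3 and course1_b below 0.01 m and height (world z) of stave3 between 0.038 and 0.048 m) or (horizontal distance between stave3 and course2_b below 0.01 m and height (world z) of stave3 between 0.064 and 0.074 m) or (horizontal distance between stave3 and course1_a below 0.01 m and height (world z) of stave3 between 0.09 and 0.1 m) or (horizontal distance between stave3 and course1_b below 0.01 m and height (world z) of stave3 between 0.09 and 0.1 m)) and ((horizontal distance between stave4 and course1_a below 0.01 m and height (world z) of stave4 between 0.038 and 0.048 m) or (horizontal distance between stave4 and course1_b below 0.01 m and height (world z) of stave4 between 0.038 and 0.048 m) or (horizontal distance between stave4 and course2_b below 0.01 m and height (world z) of stave4 between 0.064 and 0.074 m) or (horizontal distance between stave4 and course1_a below 0.01 m and height (world z) of stave4 between 0.09 and 0.1 m) or (horizontal distance between stave4 and course1_b below 0.01 m and height (world z) of stave4 between 0.09 and 0.1 m)) and ((horizontal distance between stave5 and course1_a below 0.01 m and height (world z) of stave5 between 0.038 and 0.048 m) or (horizontal distance between stave5 and course1_b below 0.01 m and height (world z) of stave5 between 0.038 and 0.048 m) or (horizontal distance between stave5 and course2_b below 0.01 m and height (world z) of stave5 between 0.064 and 0.074 m) or (horizontal distance between stave5 and course1_a below 0.01 m and height (world z) of stave5 between 0.09 and 0.1 m) or (horizontal distance between stave5 and course1_b below 0.01 m and height (world z) of stave5 between 0.09 and 0.1 m)) and ((horizontal distance between half1 and course2_a below 0.01 m and height (world z) of half1 between 0.064 and 0.074 m) or (horizontal distance between half1 and course2_c below 0.01 m and height (world z) of half1 between 0.064 and 0.074 m)) and ((horizontal distance between half2 and course2_a below 0.01 m and height (world z) of half2 between 0.064 and 0.074 m) or (horizontal distance between half2 and course2_c below 0.01 m and height (world z) of half2 between 0.064 and 0.074 m)) and value of joint jaw between 0.03 and 0.038 m and value of joint plunger below 0.003 m and value of joint handle below 0.45 rad); the robot touches nothing.
It fails at once if another thing on the bench is shifted by more than 40 mm (distance of any of hammer, glue, wax_tin, offcut, dividers, rule, square from where it was at the start of the episode above 0.04 m).
Of stave1, stave2, stave3, stave4, stave5 only 3 to 5 are there at a start; the rules pass over those that are not, and their reading is None.
At some moment in a run one of stave1, stave2, stave3, stave4, stave5, half1, half2 may be knocked a few centimetres aside while the robot is not near it.
Once in a run the grip may slacken for a moment while it holds something.
It also fails if it takes over 210 s, if anything falls off the work surface, if the arm or the gripper's body presses on something with over 40 N, if the wrist force passes 120 N, or if a joint passes its speed limit or range.

## Robot

A 7-joint arm with a two-finger parallel gripper is mounted at the origin on the work surface. World frame = base frame: x ahead of the robot, y to its left, z up, the work surface at z = 0. Lengths are in m, angles in rad, forces in N, time in s.
With the tool pointing down it reaches from about 0.4 to 0.75 m from the base axis. Payload 19.5 kg.
Tool frame: the origin (TCP) lies midway between the tips of the shut fingers; the grasp point (between the pads) lies 19 mm behind it; z points along the fingers, y is the direction in which the jaws open and shut (so a half turn about z gives the same grasp; the last joint's range is limited). The gripper opens to 85 mm and grips with 20 to 120 N. Pads are 22 mm wide; open, the fingers measure 114 mm over their backs; the gripper's body (76 mm by 85 mm) begins 54 mm behind the grasp point. The pads swing forward as they close: fully open they stand 13 mm farther back than shut.
Start: joints at [1.121, 0.707, -0.028, 1.485, 0.022, 0.951, -0.075], TCP at [0.228, -0.528, 0.231] pointing down, gripper open.
Joint ranges: [-2.71, 2.71], [-0.32, 2.16], [-1.57, 1.52], [0, 2.45], [-1.46, 4.6], [0, 2.02], [-2.83, 2.83]. Speed limits (rad/s): [1.89, 1.89, 2.57, 2.57, 3.01, 3.01, 3.01].

## Interface

Orientations are given as a unit quaternion [x, y, z, w].
In Python, from station import read_state, get_image, calibration, sign_off gives the robot as it stands. The module is installed in compiled form; this text tells all that it offers.
- The arm moves only by the tool drive_tool, never from a script. Its argument "moves" is text: rows parted by semicolons, each of 5 numbers parted by spaces: the opening, from 0 (shut) to 1 (fully open), then the shift along the world's x, y, z in mm, then the turn about the world's z in rad. A call has 1 to 8 rows; each row shifts and turns the commanded pose from where the row before left it; what a row does not reach is not made up. A row lasts 1/8 s, in which the tool goes at most 62.5 mm and 10.7 degrees, less where a joint would pass 70% of its speed; a pose out of reach is approached as far as the arm can. A call is refused whole if a number of a shift passes 62.5 or a number of a turn 0.188, either way. A call with a gripper value outside its range is refused whole. The fingers move at their own pace and stop on an object; "grip_force" is the grip in N (left out, the last holds). Time passes only in rows, so rows that do not move let the fingers close. It gives the time, the measured TCP pose, the force and the opening at its end, in the units of the state.
- read_state(): the state, without advancing time (a new reading comes with each control period).
- get_image(name): name is "scene" or "side" or "wrist"; returns the picture (400x640x3 uint8, red, green, blue); there is no depth.
- calibration(name): a dict with "fx", "fy", "cx", "cy" (pixels), "R" (3x3) and "t" (3): a world point X has camera coordinates R X + t; the wrist camera has in their place "T_tool_cam" (4x4, takes a point from camera to tool coordinates, whose origin is the TCP and whose axes are the flange's). Camera axes: x right, y down, z forward; pixel columns grow to the right and rows downward; lengths in m; the calibration is good to about 2 mm. A picture is of the moment at which its call begins: read the wrist's pose just before it. calibration takes no time and is no camera call.
- sign_off(): hands the job in, once; it reports no verdict.
The state is a dict: "time_s": time; "qpos": joint angles; "qd": joint speeds; "joint_efforts": joint torques, N m; "tcp_pos": TCP position; "ee_rot": TCP orientation; "contact_force": force on the tool from outside, world axes, zero at the start; "moment": the same for the moment, N m; "opening": finger opening in m.
Only numpy, scipy, OpenCV 4.12 (cv2) and the standard library are available. Lean on these libraries where they do the work, as an engineer would, in place of code of your own. Each camera call takes 0.05 s, during which the arm holds its last target.

## Working session

There is one attempt and no reset: what is moved stays moved. The work goes in short steps, Python scripts to look and compute and a tool call to move; the robot and the scene stay as the last step left them, time stands still between calls to the robot, and variables do not carry over. Pictures are saved under pics/ and viewed, and the job is handed in when it is done.

Besides the shell and the picture viewer there is one more tool, called by a JSON object that holds its "api" and its "payload", one argument or row to a line. drive_tool: Moves the arm, as the interface text tells. Its arguments: {"type":"object","properties":{"moves":{"type":"string"},"grip_force":{"type":"number"}},"required":["moves"]}

```bash
mkdir -p pics
cat > h.py <<'E'
import numpy as np, cv2
from station import read_state,get_image,calibration,sign_off
def save(n,f):
    im=get_image(n); cv2.imwrite(f,im[:,:,::-1]); return im
E
python3 - <<'E'
from h import *
s=read_state(); print({k:np.round(v,3) for k,v in s.items()})
for n in ['scene','side','wrist']:
    save(n,f'pics/{n}0.png'); c=calibration(n); print(n,{k:np.round(v,4).tolist() for k,v in c.items()})
E
```

```text
{'time_s': np.float64(0.0), 'qpos': array([ 1.121,  0.707, -0.028,  1.485,  0.022,  0.951, -0.076]), 'qd': array([ 0.002, -0.001,  0.001, -0.002, -0.   , -0.001,  0.001]), 'joint_efforts': array([-2.0000e-03, -8.8321e+01,  1.2340e+00, -2.3617e+01,  1.7000e-02,
        7.0000e-03, -0.0000e+00]), 'tcp_pos': array([ 0.228, -0.528,  0.231]), 'ee_rot': array([ 0.979,  0.202, -0.   , -0.001]), 'contact_force': array([-0.678, -0.434, -0.84 ]), 'moment': array([ 0.025, -0.031,  0.017]), 'opening': np.float64(0.086)}
scene {'fx': 486.4695, 'fy': 486.4695, 'cx': 313.4422, 'cy': 202.4424, 'R': [[-0.6305, 0.7761, -0.0104], [0.4777, 0.3774, -0.7933], [-0.6118, -0.5052, -0.6087]], 't': [0.3793, -0.1679, 1.8902]}
side {'fx': 511.7423, 'fy': 511.7423, 'cx': 326.8612, 'cy': 204.0565, 'R': [[0.9591, -0.2826, -0.0133], [-0.1842, -0.5882, -0.7874], [0.2147, 0.7577, -0.6163]], 't': [-0.5411, 0.145, 1.4664]}
wrist {'fx': 341.0182, 'fy': 341.0182, 'cx': 311.5987, 'cy': 198.9482, 'T_tool_cam': [[0.0008, -0.9523, -0.3052, 0.0788], [1.0, 0.0009, -0.0002, 0.0], [0.0004, -0.3052, 0.9523, -0.1419], [0.0, 0.0, 0.0, 1.0]]}
```

View pics/scene0.png

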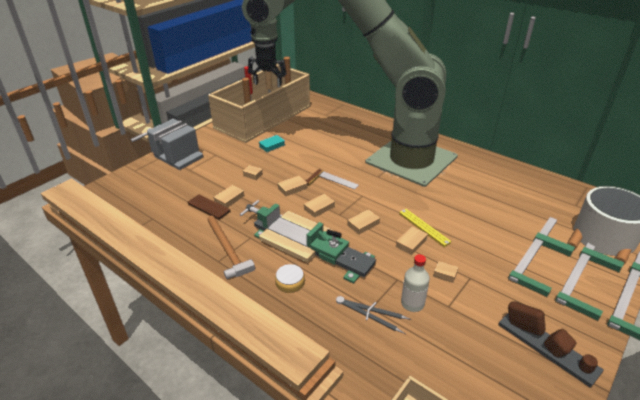

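View pics/side0.png

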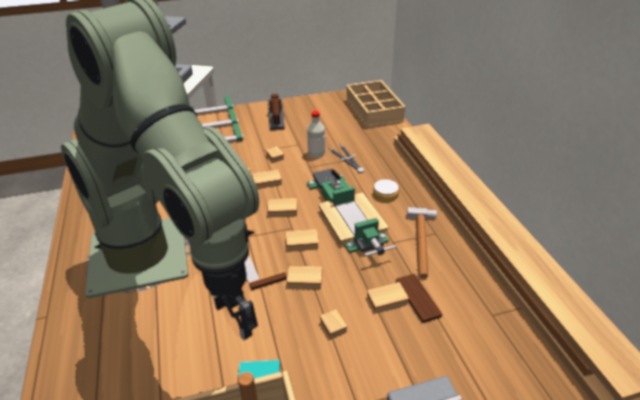

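View pics/wrist0.png

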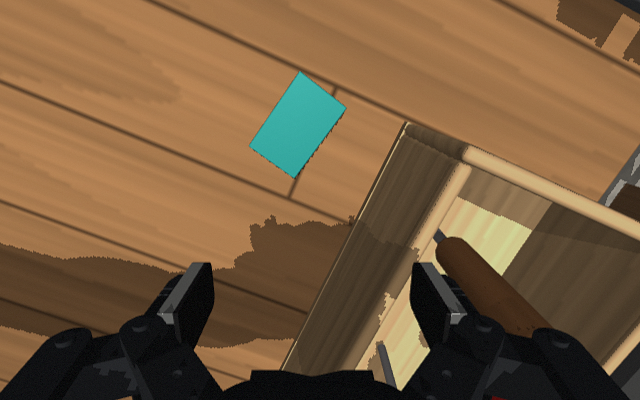

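Scene view: beech full-stave candidates at (228,195), (291,185), (318,205), (363,220) and (411,238). Half candidates are at (252,172) and (445,270). Two things could be mistaken for staves: the turquoise block at (270,143) and the dark offcut at (208,205). The press runs from the head jaw at (268,215) to the sliding jaw at (328,240), with the T-handle at about (333,233).

```bash
cat >> h.py <<'E'
def ray(n,u,v,z,T=None,cal=None):
    c=cal or calibration(n); d=np.array([(u-c['cx'])/c['fx'],(v-c['cy'])/c['fy'],1.])
    if n=='wrist':
        M=T@np.array(c['T_tool_cam']); o=M[:3,3]; D=M[:3,:3]@d
    else:
        R=np.array(c['R']); o=-R.T@np.array(c['t']); D=R.T@d
    return o+D*(z-o[2])/D[2]
def toolT(s):
    from scipy.spatial.transform import Rotation as Ro
    T=np.eye(4); T[:3,:3]=Ro.from_quat(s['ee_rot']).as_matrix(); T[:3,3]=s['tcp_pos']; return T
E
python3 - <<'E'
from h import *
im=cv2.imread('pics/scene0.png'); 
cv2.imwrite('pics/crop0.png',cv2.resize(im[130:310,180:470],None,fx=2.7,fy=2.7,interpolation=cv2.INTER_CUBIC))
im=cv2.imread('pics/side0.png'); 
cv2.imwrite('pics/crop1.png',cv2.resize(im[130:350,220:460],None,fx=2.6,fy=2.6,interpolation=cv2.INTER_CUBIC))
for nm,u,v in [('s',228,195),('s',291,185),('s',318,205),('s',363,220),('s',411,238),('h',252,172),('h',445,270),('turq',270,143),('off',208,205),('head',268,215),('handle',333,233)]:
    print(nm,u,v,ray('scene',u,v,0.1 if nm=='handle' else .02).round(3))
for nm,u,v in [('s',305,276),('s',302,240),('s',283,207),('s',265,178),('s',387,296),('h',333,322),('h',275,153),('T',336,184)]:
    print(nm,u,v,ray('side',u,v,.09 if nm=='T' else .02).round(3))
E
```

```text
s 228 195 [ 0.62  -0.366  0.02 ]
s 291 185 [ 0.44  -0.234  0.02 ]
s 318 205 [ 0.471 -0.086  0.02 ]
s 363 220 [0.442 0.077 0.02 ]
s 411 238 [0.423 0.242 0.02 ]
h 252 172 [ 0.467 -0.401  0.02 ]
h 445 270 [0.482 0.387 0.02 ]
turq 270 143 [ 0.272 -0.493  0.02 ]
off 208 205 [ 0.701 -0.377  0.02 ]
head 268 215 [ 0.614 -0.181  0.02 ]
handle 333 233 [0.627 0.094 0.1  ]
s 305 276 [ 0.433 -0.242  0.02 ]
s 302 240 [ 0.46  -0.101  0.02 ]
s 283 207 [0.441 0.066 0.02 ]
s 265 178 [0.417 0.238 0.02 ]
s 387 296 [ 0.615 -0.371  0.02 ]
h 333 322 [ 0.459 -0.411  0.02 ]
h 275 153 [0.482 0.382 0.02 ]
T 336 184 [0.607 0.041 0.09 ]
```

View pics/crop0.png

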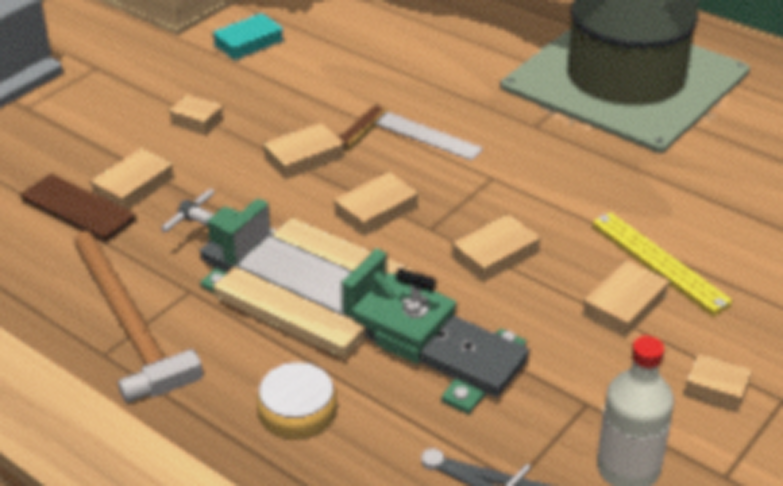

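View pics/crop1.png

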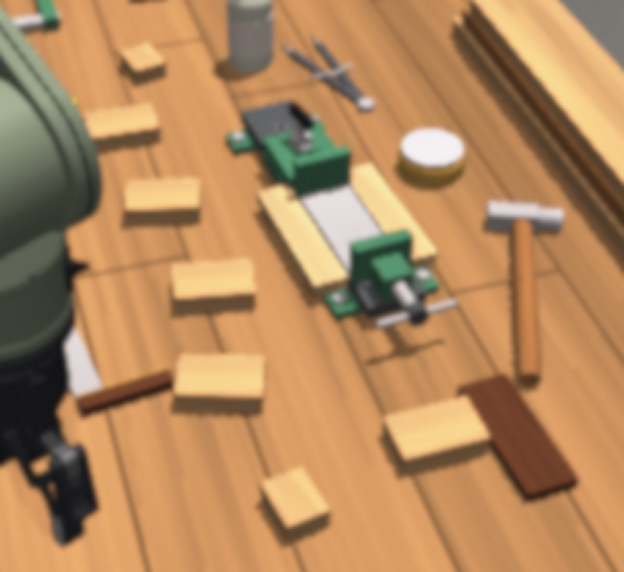

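{"api": "drive_tool", "payload": {
  "moves": "1 10 10 25 0.146;1 35 40 25 0.146;1 35 40 25 0.146;1 35 40 25 0.146;1 35 40 20 0.146;1 35 45 0 0.146;1 35 45 0 0.146;1 20 40 0 0.146",
  "grip_force": 40
}}

```text
time_s: 1.15
tcp_pos: [0.4692, -0.2258, 0.351]
ee_rot: [0.703, 0.711, 0.0, -0.0]
contact_force: [-0.4, -1.0, -0.7]
opening: 0.0856
```

Run:
```python
from h import *
s=read_state(); T=toolT(s); np.save('TA.npy',T); save('wrist','pics/wA.png'); print(s['tcp_pos'],T[:2,0],s['qpos'],s['time_s'])
```

```text
[ 0.4691585  -0.2257664   0.35104514] [-0.01095739  0.99993984] [ 0.58930407  0.51747069 -0.36773881  1.44710474  0.19060434  1.21260149
  0.20957171] 1.15
```

View pics/wA.png

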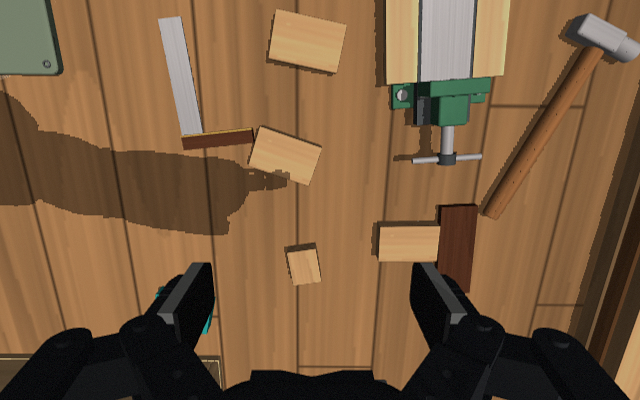

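The wrist view shows a half at (303,265), staves at (285,155) and (307,40), and a stave touching the offcut at (408,242). The try square's stock touches the left end of the stave at (285,155). The head-jaw end of the press is at (447,90).

{"api": "drive_tool", "payload": {
  "moves": "1 5 55 0 0;1 5 60 0 0;1 5 60 0 0;1 5 60 0 0;1 0 60 0 0;1 0 30 0 0;1 0 0 0 0"
}}

```text
time_s: 2.08
tcp_pos: [0.4877, 0.0992, 0.3511]
ee_rot: [0.704, 0.71, 0.0, -0.0]
contact_force: [1.2, -1.2, 0.3]
opening: 0.0851
```

Run:
```python
from h import *
s=read_state(); T=toolT(s); np.save('TB.npy',T); save('wrist','pics/wB.png'); print(s['tcp_pos'],T[:2,0],s['qpos'],s['time_s'])
```

```text
[0.48769035 0.09915912 0.35113031] [-0.00827219  0.99996561] [-0.03811764  0.47872041 -0.39176456  1.52423197  0.19084934  1.17689866
 -0.45535742] 2.075
```

View pics/wB.png

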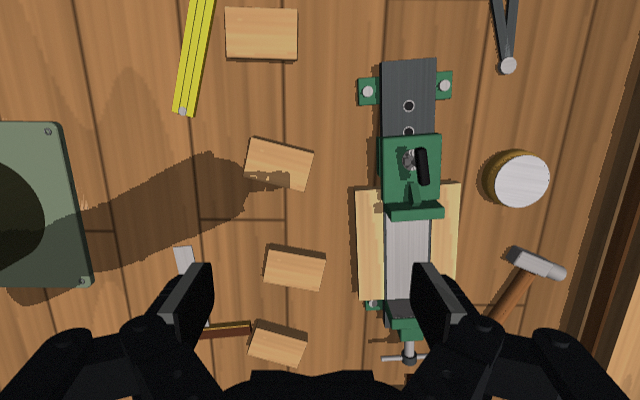

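The second view shows the bed boards from x=356 to 460, the black T-handle at (422,167) and bar holes at (408,105) and (408,132). Staves are at (280,164), (293,269), (277,346) and (261,33).

Run:
```python
from h import *
im=cv2.imread('pics/wB.png'); T=np.load('TB.npy')
hsv=cv2.cvtColor(im,cv2.COLOR_BGR2HSV)
for p in [(370,220),(445,220),(408,250),(395,150),(261,33),(280,150),(293,265),(300,100),(425,170),(408,75)]:
    print(p,hsv[p[1],p[0]])
cv2.imwrite('pics/cB.png',cv2.resize(im[50:330,340:480],None,fx=2.1,fy=2.1,interpolation=cv2.INTER_CUBIC))
```

```text
(370, 220) [ 16 109 195]
(445, 220) [ 16 109 194]
(408, 250) [ 10   9 164]
(395, 150) [ 71 109  68]
(261, 33) [ 16 118 198]
(280, 150) [ 15 124 195]
(293, 265) [ 15 123 193]
(300, 100) [ 15 139 149]
(425, 170) [160  29  26]
(408, 75) [75 12 86]
```

View pics/cB.png

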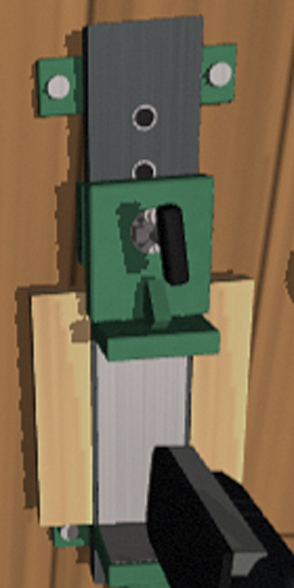

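```bash
cat >> h.py <<'E'
def beech(f,T,z=.026,vmin=168,smax=136,amin=300,amax=20000):
    im=cv2.imread(f); hsv=cv2.cvtColor(im,cv2.COLOR_BGR2HSV)
    m=cv2.inRange(hsv,(10,60,vmin),(20,smax,255)); m=cv2.morphologyEx(m,cv2.MORPH_OPEN,np.ones((3,3),np.uint8))
    cal=calibration('wrist'); out=[]
    for c in cv2.findContours(m,cv2.RETR_EXTERNAL,cv2.CHAIN_APPROX_NONE)[0]:
        a=cv2.contourArea(c)
        if a<amin or a>amax: continue
        P=np.array([ray('wrist',u,v,z,T,cal)[:2] for u,v in c[:,0]])
        (cx,cy),(w,h),ang=cv2.minAreaRect((P*1000).astype(np.float32))
        if h>w: w,h,ang=h,w,ang+90
        ang=(ang+90)%180-90
        px=c[:,0].mean(0).round()
        print(px,'ctr mm',round(cx,1),round(cy,1),'dim',round(w,1),round(h,1),'ang',round(np.radians(ang),3))
        out.append((cx,cy,w,h,ang))
    cv2.imwrite('pics/mask.png',m); return out
E
python3 - <<'E'
from h import *
TA=np.load('TA.npy');TB=np.load('TB.npy');print('A');beech('pics/wA.png',TA);print('B');beech('pics/wB.png',TB)
c=calibration('wrist')
R=lambda u,v,z:(ray('wrist',u,v,z,TB,c)*1000).round(1)
# crop px/2.1+offset
C=lambda x,y:(340+x/2.1,50+y/2.1)
print('bed corners')
for p in [(33,296),(42,524),(254,278),(244,470)]: print(p,R(*C(*p),.03))
print('bar L/R')
for p in [(83,28),(203,17),(86,170),(201,172)]: print(p,R(*C(*p),.03))
print('holes')
for p in [(145,118),(145,170)]: print(R(*C(*p),.03))
print('handle top ends')
for p in [(172,206),(176,283),(157,207),(184,207),(164,282),(188,280)]: print(R(*C(*p),.1))
TA_=TA
R2=lambda u,v,z:(ray('wrist',u,v,z,TA,c)*1000).round(1)
print('bed A');
for p in [(386,82),(508,75),(384,0),(510,0)]: print(R2(*p,.03))
E
```

```text
A
[632. 358.] ctr mm 1009.7 -580.2 dim 181.6 40.1 ang -1.274
[304. 267.] ctr mm 460.4 -407.7 dim 56.8 43.4 ang -1.403
[408. 243.] ctr mm 617.1 -365.9 dim 88.6 54.3 ang 0.011
[284. 156.] ctr mm 432.8 -236.0 dim 88.7 56.4 ang -0.324
[306.  40.] ctr mm 462.4 -89.3 dim 88.6 56.6 ang -0.19
[488.  37.] ctr mm 690.0 -83.8 dim 87.9 35.2 ang -1.486
[399.  40.] ctr mm 579.1 -89.1 dim 95.8 34.7 ang -1.493
B
[277. 348.] ctr mm 433.1 -234.7 dim 88.5 55.8 ang -0.323
[630. 344.] ctr mm 1010.7 -224.6 dim 252.2 52.9 ang -1.276
[294. 270.] ctr mm 462.7 -89.1 dim 88.8 56.9 ang -0.191
[367. 245.] ctr mm 575.3 -48.5 dim 181.5 34.4 ang -1.486
[443. 230.] ctr mm 681.5 -24.1 dim 149.9 33.3 ang -1.402
[280. 163.] ctr mm 441.5 76.9 dim 88.5 56.8 ang -0.248
[261.  32.] ctr mm 423.9 244.6 dim 88.3 56.8 ang -0.02
bed corners
(33, 296) [551.4  41.7  30. ]
(42, 524) [ 566.8 -136.4   30. ]
(254, 278) [698.7  55.6  30. ]
(244, 470) [712.1 -89.4  30. ]
bar L/R
(83, 28) [573.4 210.2  30. ]
(203, 17) [644.9 217.   30. ]
(86, 170) [581.2 125.9  30. ]
(201, 172) [654.8 125.3  30. ]
holes
[615.8 158.2  30. ]
[618.9 126.2  30. ]
handle top ends
[615.7 114.6 100. ]
[622.7  70.7 100. ]
[607.5 114.  100. ]
[622.4 114.1 100. ]
[615.8  71.3 100. ]
[629.3  72.6 100. ]
bed A
[ 564.6 -136.7   30. ]
[ 719.8 -126.4   30. ]
[554.9 -43.6  30. ]
[706.3 -41.8  30. ]
```

{"api": "drive_tool", "payload": {
  "moves": "1 30 0 -25 0.02;1 35 -2 -50 0.02;1 35 -2 -50 0.02;1 25 -2 -45 0.018;1 7 -1 -31 0;1 0 0 0 0",
  "grip_force": 60
}}

```text
time_s: 2.88
tcp_pos: [0.6193, 0.0885, 0.1484]
ee_rot: [0.678, 0.735, -0.002, -0.001]
contact_force: [-0.8, -0.2, 0.9]
opening: 0.0852
```

Run:
```python
from h import *
s=read_state(); T=toolT(s); np.save('TC.npy',T); save('wrist','pics/wC.png'); print(s['tcp_pos'],np.arctan2(T[1,0],T[0,0]),s['time_s'])
c=calibration('wrist')
print('hole', )
```

```text
[0.61934373 0.08847748 0.14840053] 1.6521828938604923 2.875
hole
```

View pics/wC.png

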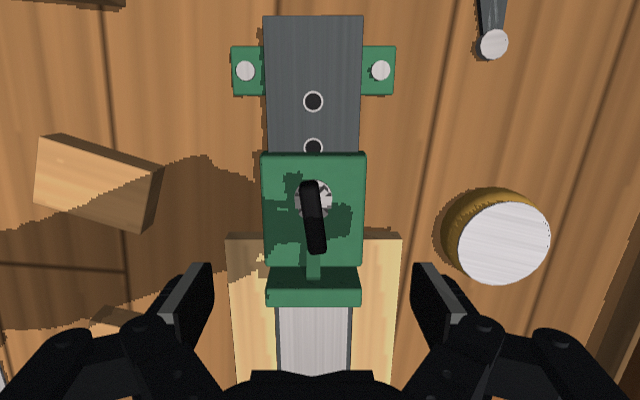

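Close view: T-handle at about (312,217), the only black bar on the sliding jaw's pin, centred between the fingers.

Run:
```python
from h import *
im=cv2.imread('pics/wC.png'); T=np.load('TC.npy'); c=calibration('wrist')
g=im.max(2); m=(g<50).astype(np.uint8); m[:, :280]=0;m[:,345:]=0;m[:172]=0;m[262:]=0
cs=max(cv2.findContours(m,0,1)[0],key=cv2.contourArea)
print(cv2.minAreaRect(cs))
P=np.array([ray('wrist',u,v,.1,T,c)[:2]*1000 for u,v in cs[:,0]],np.float32); print(cv2.minAreaRect(P))
for p in [(307,182),(318,252)]: print(ray('wrist',*p,.1,T,c)*1000)
for p in [(313,101)]: print(ray('wrist',*p,.03,T,c)*1000)
```

```text
((312.35540771484375, 216.88064575195312), (74.53372955322266, 20.591209411621094), 82.05652618408203)
((619.8525390625, 93.95809936523438), (12.22012710571289, 47.51531982421875), 12.631670951843262)
[614.76499955 115.95663498 100.        ]
[625.01127938  71.9834854  100.        ]
[614.7735798  158.79771318  30.        ]
```

{"api": "drive_tool", "payload": {
  "moves": "1 0 5 -30 0.1;1 0.5 0 -30 0.02;1 0 0 -12 0;0 0 0 0 0;0 0 0 0 0;0 0 0 0 0;0 0 0 0 0;0 0 0 0 0"
}}

```text
time_s: 3.92
tcp_pos: [0.6199, 0.0951, 0.0789]
ee_rot: [0.632, 0.775, -0.001, -0.0]
contact_force: [-8.2, -0.5, 12.6]
opening: 0.0105
```

{"api": "drive_tool", "payload": {
  "moves": "0 0 0 6 0;0 0 0 6 0;0 0 0 5 0;0 0 0 0 0;0 0 0 0 0"
}}

```text
time_s: 4.55
tcp_pos: [0.6197, 0.095, 0.0947]
ee_rot: [0.632, 0.775, -0.001, -0.001]
contact_force: [-5.3, 0.5, -12.4]
opening: 0.0107
```

{"api": "drive_tool", "payload": {
  "moves": "0 0 0 0 0.18;0 0 0 0 0.18;0 0 0 0 0.18;0 0 0 0 0.18;0 0 0 0 0.18;0 0 0 0 0.18;0 0 0 0 0.18;0 0 0 0 0.16"
}}

```text
time_s: 5.55
tcp_pos: [0.6174, 0.0942, 0.0938]
ee_rot: [-0.029, 1.0, -0.001, -0.004]
contact_force: [-21.4, -4.0, -13.3]
opening: 0.0105
```

{"api": "drive_tool", "payload": {
  "moves": "0 0 0 0 0;0 0 0 0 0"
}}

```text
time_s: 5.8
tcp_pos: [0.6173, 0.0942, 0.0937]
ee_rot: [-0.026, 1.0, -0.001, -0.004]
contact_force: [-21.6, -3.8, -12.6]
opening: 0.0106
```

Run:
```python
from h import *
s=read_state(); T=toolT(s); save('wrist','pics/wD.png'); print(s['tcp_pos'],np.arctan2(T[1,0],T[0,0]),s['time_s'],s['contact_force'],s['moment'],s['qpos'])
```

```text
[0.61732222 0.09419312 0.09369778] -3.08895451236321 5.8 [-21.63147365  -3.81233645 -12.63502602] [-0.57257236  4.94610235  0.01312843] [ 0.10705531  1.03772868 -0.71338897  1.40973977  0.74458782  0.98257732
  0.83759823]
```

View pics/wD.png

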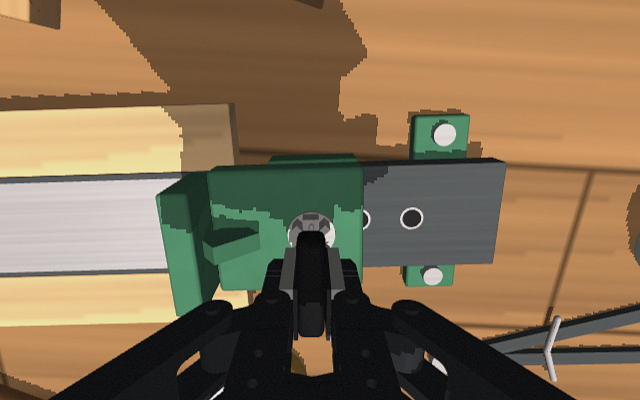

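{"api": "drive_tool", "payload": {
  "moves": "0 -3 0 0 0;0 0 0 -4 0;0 0 0 -3 0;0 0 0 0 0;0 0 0 0 0"
}}

```text
time_s: 6.48
tcp_pos: [0.6164, 0.0949, 0.0883]
ee_rot: [-0.026, 1.0, -0.001, -0.001]
contact_force: [-13.1, -1.9, 1.1]
opening: 0.011
```

{"api": "drive_tool", "payload": {
  "moves": "0 -2 6 0 0;0 -1 10 0 0;0 -1 10 0 0;0 -1 10 0 0;0 -1 10 0 0;0 -1 10 0 0;0 -1 9 0 0;0 0 6 0 0"
}}

```text
time_s: 7.48
tcp_pos: [0.6096, 0.1657, 0.0882]
ee_rot: [-0.026, 1.0, -0.001, 0.0]
contact_force: [-2.2, -19.7, 3.2]
opening: 0.0107
```

{"api": "drive_tool", "payload": {
  "moves": "0 0 0 0 0;0 0 0 0 0;0 0 0 0 0"
}}

```text
time_s: 7.85
tcp_pos: [0.6096, 0.1651, 0.0883]
ee_rot: [-0.026, 1.0, -0.001, -0.0]
contact_force: [-3.3, -7.4, 1.1]
opening: 0.0105
```

Run:
```python
from h import *
s=read_state(); T=toolT(s); save('wrist','pics/wE.png'); print(s['tcp_pos'],np.arctan2(T[1,0],T[0,0]),s['time_s'],s['contact_force'],s['moment'])
```

```text
[0.60964505 0.16508927 0.08827565] -3.0902280275063743 7.85 [-3.32660214 -7.43062561  1.10232961] [-1.67694452  0.54128792 -0.04273485]
```

View pics/wE.png

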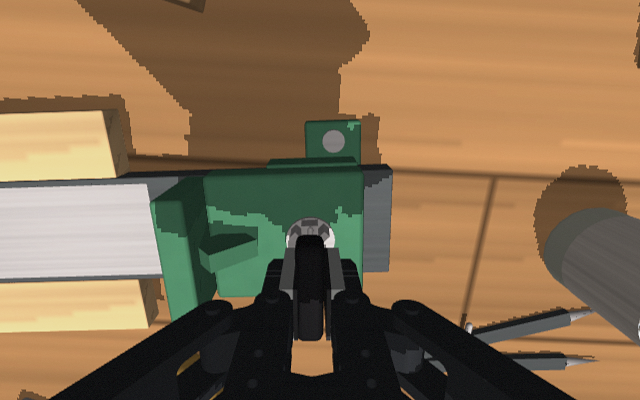

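{"api": "drive_tool", "payload": {
  "moves": "1 0 0 0 0;1 0 0 0 0;1 0 0 0 0;1 0 0 20 0;1 0 0 40 0;1 -40 -20 40 -0.07;1 -50 -25 20 -0.08;1 -50 -25 0 -0.08"
}}

```text
time_s: 8.9
tcp_pos: [0.4684, 0.0958, 0.2105]
ee_rot: [0.09, 0.996, 0.0, 0.002]
contact_force: [1.4, 1.4, -0.4]
opening: 0.0852
```

{"api": "drive_tool", "payload": {
  "moves": "1 -40 -50 0 -0.08;1 0 -40 0 0;1 0 0 0 0"
}}

```text
time_s: 9.28
tcp_pos: [0.4305, 0.0049, 0.2094]
ee_rot: [0.13, 0.991, -0.001, 0.001]
contact_force: [1.1, 1.2, -0.0]
opening: 0.0853
```

```bash
cat >> h.py <<'E'
def look(f,z=.026,**k):
    s=read_state(); T=toolT(s); save('wrist',f); print('tcp',(s['tcp_pos']*1000).round(1),'yaw',round(np.arctan2(T[1,0],T[0,0]),3),'t',s['time_s'],'q7',s['qpos'][6].round(2))
    return beech(f,T,z,**k)
E
python3 -c "
from h import *
look('pics/w1.png');save('scene','pics/s1.png')"
```

```text
tcp [430.5   4.9 209.4] yaw 2.88 t 9.275 q7 0.55
[376. 364.] ctr mm 681.4 16.7 dim 72.1 30.9 ang -1.485
[300. 306.] ctr mm 577.1 -47.7 dim 182.5 35.2 ang -1.487
[ 87. 230.] ctr mm 432.5 -235.3 dim 88.8 56.5 ang -0.326
[231. 222.] ctr mm 462.2 -89.0 dim 89.1 56.5 ang -0.193
[386. 162.] ctr mm 441.0 76.8 dim 88.6 56.4 ang -0.247
[562.  97.] ctr mm 423.6 244.1 dim 88.8 56.1 ang -0.023
```

View pics/w1.png

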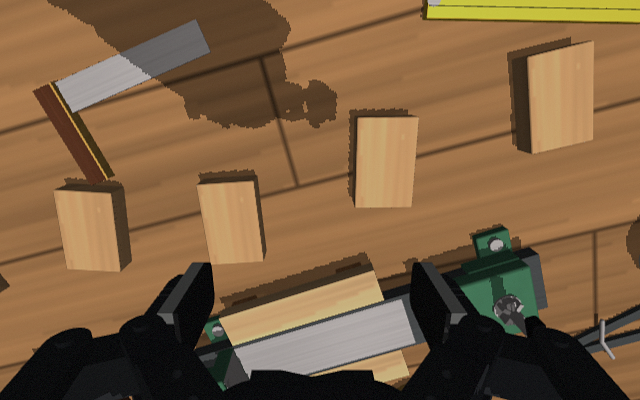

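View pics/s1.png

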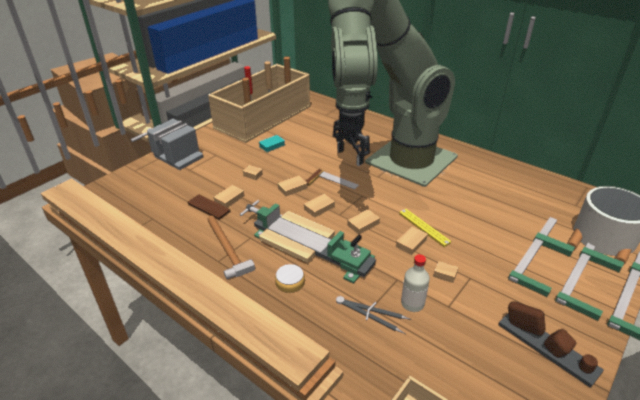

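{"api": "drive_tool", "payload": {
  "moves": "1 12 -30 -15 0.03;1 12 -45 -50 0.038;1 8 -19 -55 0;1 0 0 -50 0;1 0 0 -25 0;1 0 0 -10 0;1 0 0 0 0"
}}

```text
time_s: 10.25
tcp_pos: [0.462, -0.0822, 0.0079]
ee_rot: [0.094, 0.996, -0.0, 0.0]
contact_force: [0.4, 0.1, 0.3]
opening: 0.0854
```

{"api": "drive_tool", "payload": {
  "moves": "0 0 0 0 0;0 0 0 0 0;0 0 0 0 0;0 0 0 0 0",
  "grip_force": 60
}}

```text
time_s: 10.75
tcp_pos: [0.4619, -0.083, 0.0087]
ee_rot: [0.095, 0.995, -0.0, 0.001]
contact_force: [-2.2, -0.8, 16.9]
opening: 0.0567
```

{"api": "drive_tool", "payload": {
  "moves": "0 0 0 20 0;0 0 0 50 0;0 15 0 20 -0.18;0 30 0 0 -0.18;0 30 0 0 -0.18;0 30 0 0 -0.18;0 30 0 0 -0.18;0 30 0 0 -0.18"
}}

```text
time_s: 11.75
tcp_pos: [0.6273, -0.0828, 0.0983]
ee_rot: [0.595, 0.803, 0.0, -0.0]
contact_force: [-0.3, -0.6, -0.3]
opening: 0.0564
```

{"api": "drive_tool", "payload": {
  "moves": "0 10 -2 0 -0.18;0 0 0 0 0;0 0 0 0 0"
}}

```text
time_s: 12.12
tcp_pos: [0.6359, -0.0848, 0.0978]
ee_rot: [0.662, 0.75, -0.0, -0.0]
contact_force: [-1.0, 0.1, -0.4]
opening: 0.0565
```

```bash
python3 -c "
from h import *
look('pics/w2.png',.03)"
```

```text
tcp [635.9 -84.8  97.8] yaw 1.696 t 12.125 q7 -0.1
[ 31. 359.] ctr mm 440.9 -231.5 dim 54.4 53.1 ang 1.249
[337. 349.] ctr mm 664.3 -185.4 dim 64.7 45.6 ang 0.125
[364. 158.] ctr mm 641.6 -40.1 dim 161.5 115.3 ang -1.426
[211.  86.] ctr mm 570.4 -15.7 dim 97.0 31.1 ang -1.487
```

View pics/w2.png

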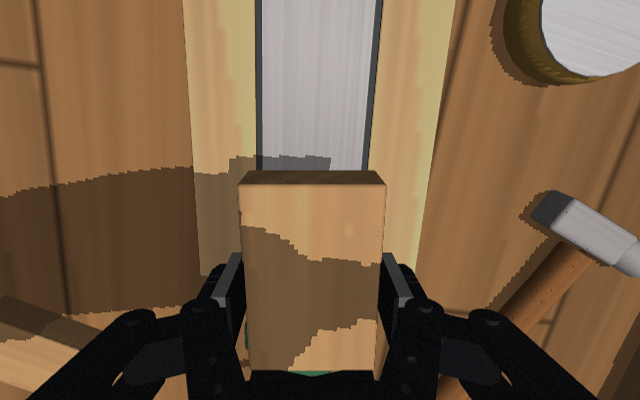

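```bash
cat >> h.py <<'E'
O=np.array([631.5,-22.3]); E_=np.array([-.0858,.9963]); N_=np.array([-.9963,-.0858])
def P(x,y=0): return O+x*E_+y*N_
def topress(p): d=np.array(p[:2])-O; return np.round([d@E_,d@N_],1)
E
python3 -c "
from h import *
s=read_state();T=toolT(s)
c=calibration('wrist')
for p in [(239,185),(386,185)]:
  w=ray('wrist',*p,.115,T,c)*1000; print(w,topress(w), (np.linalg.inv(T)@np.append(w/1000,1)).round(4))
print(topress(s['tcp_pos']*1000),P(-63))
"
```

```text
[603.57108109 -44.43845261 115.        ] [-19.7  29.7] [ 0.0441 -0.0271 -0.0172  1.    ]
[658.89139332 -37.50053477 115.        ] [-17.5 -26. ] [ 0.0442  0.0286 -0.0172  1.    ]
[-62.7   0.9] [636.9054 -85.0669]
```

{"api": "drive_tool", "payload": {
  "moves": "0 1 0 -25 -0.04;0 0 0 -20 0;0 0 0 -12 0;0 0 0 -2 0;0 0 0 0 0"
}}

```text
time_s: 12.8
tcp_pos: [0.6372, -0.0848, 0.0388]
ee_rot: [0.677, 0.736, -0.0, -0.0]
contact_force: [-2.6, 0.5, 4.1]
opening: 0.0563
```

{"api": "drive_tool", "payload": {
  "moves": "1 0 0 0 0;1 0 0 0 0;1 0 0 0 0;1 0 0 30 0;1 0 0 50 0;1 -40 20 50 0;1 -40 30 0 0;1 0 0 0 0"
}}

```text
time_s: 13.8
tcp_pos: [0.5583, -0.0343, 0.1661]
ee_rot: [0.677, 0.736, -0.0, -0.0]
contact_force: [1.1, -0.6, -0.0]
opening: 0.0854
```

```bash
cat >> h.py <<'E'
def look2(f,z,**k):
    for r in look(f,z,**k): print('   press',topress(r),'ang rel',round(np.radians(r[4])+np.pi/2-.0859,3) )
E
python3 -c "
from h import *
look2('pics/w3.png',.056)"
```

```text
tcp [558.3 -34.3 166.1] yaw 1.655 t 13.8 q7 -0.24
[209. 360.] ctr mm 481.1 -197.6 dim 33.0 18.0 ang -1.046
[432. 213.] ctr mm 647.4 -39.1 dim 176.3 81.9 ang -1.49
[327. 196.] ctr mm 572.6 -38.5 dim 162.0 30.8 ang -1.488
[171.  35.] ctr mm 453.4 73.1 dim 78.9 50.0 ang -0.248
   press [-161.8  164.9] ang rel 0.439
   press [-18.1 -14.4] ang rel -0.005
   press [-11.  60.] ang rel -0.003
   press [110.4 169.3] ang rel 1.237
```

View pics/w3.png

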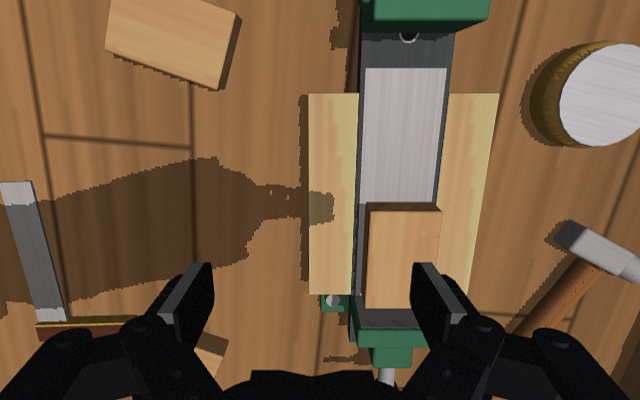

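{"api": "drive_tool", "payload": {
  "moves": "1 -17 17 0 0.178;1 -17 17 0 0.178;1 -17 16 0 0.178;1 -17 16 0 0.178;1 -17 16 0 0.178;1 -16 16 0 0.178;1 -16 13 0 0.172;1 0 0 0 0"
}}

```text
time_s: 14.85
tcp_pos: [0.4435, 0.0752, 0.165]
ee_rot: [0.124, 0.992, 0.0, -0.0]
contact_force: [0.2, -0.4, 1.0]
opening: 0.0856
```

```bash
python3 -c "
from h import *
look2('pics/w4.png',.026)"
```

```text
tcp [443.5  75.2 165. ] yaw 2.893 t 14.85 q7 0.35
[254. 329.] ctr mm 573.1 -19.5 dim 124.7 33.7 ang -1.461
[  5. 259.] ctr mm 443.6 -209.8 dim 86.8 16.5 ang -0.521
[313. 187.] ctr mm 447.3 75.4 dim 75.8 56.3 ang -0.249
[510. 108.] ctr mm 423.6 244.0 dim 88.9 56.3 ang -0.02
   press [ 7.8 57.9] ang rel 0.024
   press [-170.7  203.3] ang rel 0.964
   press [113.2 175.2] ang rel 1.236
   press [283.2 184.3] ang rel 1.465
```

{"api": "drive_tool", "payload": {
  "moves": "1 -2.5 1.5 -40 0;1 0 0 -50 0;1 0 0 -45 0;1 0 0 -20 0;1 0 0 -2 0;0 0 0 0 0;0 0 0 0 0;0 0 0 0 0"
}}

```text
time_s: 15.9
tcp_pos: [0.4414, 0.0761, 0.0092]
ee_rot: [0.125, 0.992, 0.0, 0.001]
contact_force: [-1.8, -1.0, 11.9]
opening: 0.0566
```

{"api": "drive_tool", "payload": {
  "moves": "0 0 0 0 0;0 0 0 20 0;0 0 0 55 0;0 20 -5 10 -0.17;0 25 -8 0 -0.17;0 25 -10 0 -0.17;0 25 -10 0 -0.17;0 25 -10 0 -0.17"
}}

```text
time_s: 16.9
tcp_pos: [0.5615, 0.0326, 0.0941]
ee_rot: [0.525, 0.851, 0.0, -0.0]
contact_force: [-0.1, 0.1, -1.8]
opening: 0.0565
```

{"api": "drive_tool", "payload": {
  "moves": "0 25 -10 0 -0.17;0 25 -10 0 -0.17;0 15 -8 0 -0.04;0 0 0 0 0;0 0 0 0 0"
}}

```text
time_s: 17.52
tcp_pos: [0.6251, 0.0056, 0.0936]
ee_rot: [0.674, 0.739, 0.0, -0.0]
contact_force: [-0.3, -0.1, -1.4]
opening: 0.0565
```

```bash
cat >> h.py <<'E'
def held(f):
    s=read_state(); T=toolT(s); save('wrist',f); p=s['tcp_pos']*1000
    print('tcp',p.round(1),'press',topress(p),'yawrel',round(np.arctan2(T[1,0],T[0,0])-1.657,3),'open',s['opening'],'t',s['time_s'])
E
python3 -c "
from h import *
held('pics/w5.png');print(P(27))"
```

```text
tcp [625.1   5.6  93.6] press [28.3  4. ] yawrel 0.006 open 0.056520431322238864 t 17.525
[629.1834   4.6001]
```

View pics/w5.png

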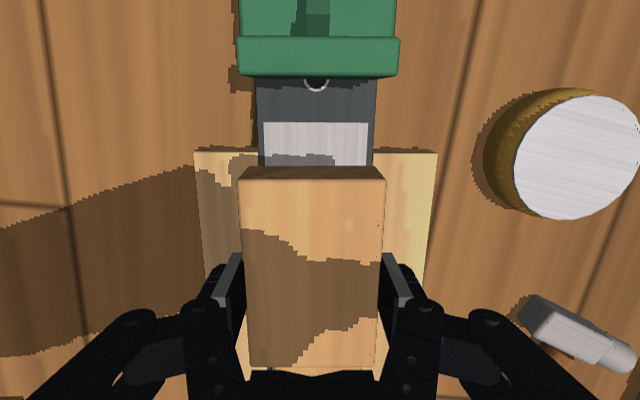

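{"api": "drive_tool", "payload": {
  "moves": "0 4 -2 -15 0;0 0 0 -15 0;0 0 0 -13 0;0 0 0 -10 0;0 0 0 -2 0;0 0 0 0 0"
}}

```text
time_s: 18.32
tcp_pos: [0.6295, 0.0034, 0.0385]
ee_rot: [0.674, 0.739, -0.0, -0.0]
contact_force: [-7.4, 0.1, 14.9]
opening: 0.0568
```

{"api": "drive_tool", "payload": {
  "moves": "1 0 0 0 0;1 0 0 0 0;1 0 0 0 0;1 0 0 30 0;1 0 0 50 0;1 -30 -40 50 0;1 -40 -40 0 0;1 -20 -40 0 0"
}}

```text
time_s: 19.32
tcp_pos: [0.5417, -0.1133, 0.163]
ee_rot: [0.674, 0.739, -0.0, 0.0]
contact_force: [1.1, -0.6, 0.2]
opening: 0.0854
```

```bash
python3 -c "
from h import *
look2('pics/w6.png',.056)"
```

```text
tcp [ 541.7 -113.3  163. ] yaw 1.662 t 19.325 q7 -0.14
[146. 299.] ctr mm 409.9 -214.6 dim 28.2 14.5 ang 0.995
[220. 310.] ctr mm 471.4 -222.9 dim 50.1 21.1 ang 1.271
[357. 111.] ctr mm 571.2 -52.1 dim 150.7 31.4 ang -1.486
   press [-172.6  237.3] ang rel 2.48
   press [-186.1  176.7] ang rel 2.756
   press [-24.5  62.6] ang rel -0.001
```

View pics/w6.png

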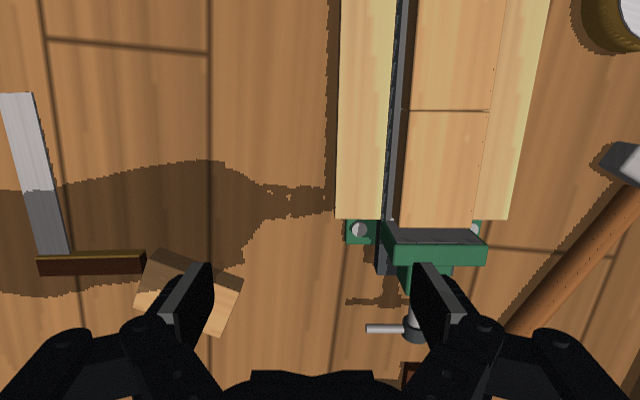

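{"api": "drive_tool", "payload": {
  "moves": "1 -17 -18 0 0.17;1 -17 -18 0 0.17;1 -17 -18 0 0.17;1 -17 -18 0 0.17;1 -16 -18 0 0.17;1 -16 -18 0 0.17;1 -9 -14 0 0.135;1 0 0 0 0"
}}

```text
time_s: 20.38
tcp_pos: [0.4338, -0.2349, 0.1621]
ee_rot: [0.163, 0.987, 0.0, -0.0]
contact_force: [-0.7, 0.6, -0.1]
opening: 0.0853
```

```bash
python3 -c "
from h import *
look2('pics/w7.png',.026)"
```

```text
tcp [ 433.8 -234.9  162.1] yaw 2.815 t 20.375 q7 0.94
[237. 366.] ctr mm 592.0 -366.9 dim 56.3 39.2 ang -1.545
[578. 332.] ctr mm 660.1 -27.8 dim 73.9 33.1 ang 0.642
[618. 325.] ctr mm 665.4 3.8 dim 65.2 45.9 ang 0.073
[141. 269.] ctr mm 459.9 -407.3 dim 56.7 43.6 ang -1.401
[557. 264.] ctr mm 578.0 -51.9 dim 162.2 35.6 ang -1.487
[309. 192.] ctr mm 439.1 -238.4 dim 73.9 56.3 ang -0.326
   press [-339.9   68.9] ang rel -0.06
   press [ -8. -28.] ang rel 2.127
   press [ 23.1 -36. ] ang rel 1.558
   press [-368.9  204. ] ang rel 0.084
   press [-24.9  55.9] ang rel -0.002
   press [-198.8  210.2] ang rel 1.159
```

View pics/w7.png

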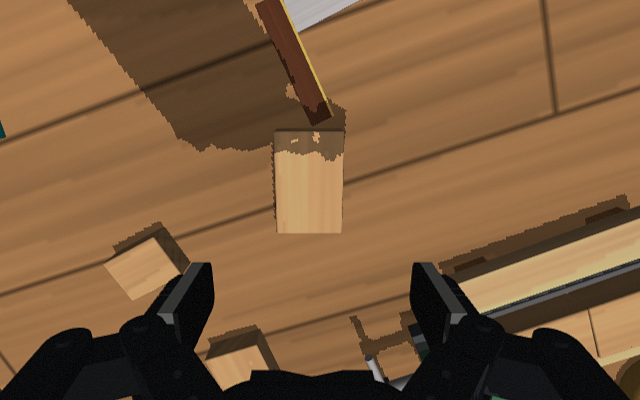

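{"api": "drive_tool", "payload": {
  "moves": "1 -1 -1 -40 0;1 0 0 -50 0;1 0 0 -45 0;1 0 0 -18 0;1 0 0 -2 0;0 0 0 0 0;0 0 0 0 0;0 0 0 0 0"
}}

```text
time_s: 21.42
tcp_pos: [0.4337, -0.2351, 0.0086]
ee_rot: [0.162, 0.987, -0.0, 0.001]
contact_force: [-2.2, 2.0, 13.0]
opening: 0.0564
```

{"api": "drive_tool", "payload": {
  "moves": "0 0 0 0 0;0 0 0 20 0;0 0 0 55 0;0 10 10 40 -0.15;0 25 25 20 -0.17;0 25 25 0 -0.17;0 25 25 0 -0.17;0 25 25 0 -0.17"
}}

```text
time_s: 22.42
tcp_pos: [0.544, -0.1241, 0.1432]
ee_rot: [0.548, 0.836, 0.0, 0.0]
contact_force: [-0.0, -0.2, -1.3]
opening: 0.0564
```

{"api": "drive_tool", "payload": {
  "moves": "0 25 25 0 -0.16;0 25 25 0 -0.13;0 20 20 0 -0.02;0 15 15 0 0;0 0 0 0 0;0 0 0 0 0"
}}

```text
time_s: 23.18
tcp_pos: [0.6278, -0.0407, 0.1427]
ee_rot: [0.669, 0.743, -0.0, 0.0]
contact_force: [-0.2, 0.3, -0.6]
opening: 0.0566
```

```bash
python3 -c "
from h import *
held('pics/w8.png');print(P(-18))"
```

```text
tcp [627.8 -40.7 142.7] press [-18.    5.3] yawrel 0.019 open 0.05656907819647262 t 23.175
[633.0444 -40.2334]
```

View pics/w8.png

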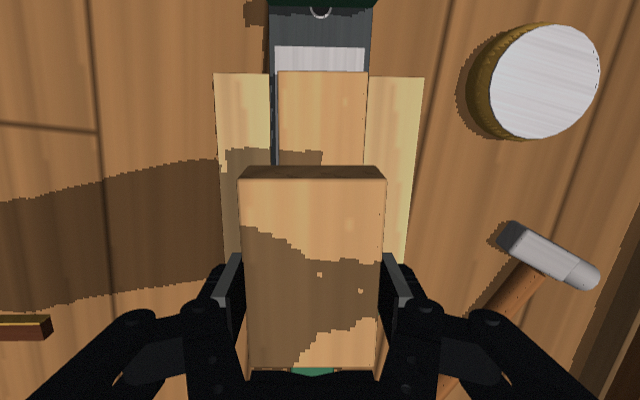

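{"api": "drive_tool", "payload": {
  "moves": "0 5.5 -1.5 -20 -0.02;0 0 0 -25 0;0 0 0 -18 0;0 0 0 -10 0;0 0 0 -3.5 0;0 0 0 -2 0;0 0 0 0 0"
}}

```text
time_s: 24.1
tcp_pos: [0.6339, -0.0415, 0.0647]
ee_rot: [0.676, 0.737, 0.0, 0.0]
contact_force: [-2.7, 0.8, 4.5]
opening: 0.0565
```

{"api": "drive_tool", "payload": {
  "moves": "1 0 0 0 0;1 0 0 0 0;1 0 0 0 0;1 0 0 30 0;1 0 0 50 0;1 -30 20 50 0;1 -40 30 0 0;1 -20 40 0 0"
}}

```text
time_s: 25.1
tcp_pos: [0.5424, 0.0486, 0.1946]
ee_rot: [0.677, 0.736, 0.0, 0.0]
contact_force: [1.7, 0.0, -0.6]
opening: 0.0853
```

```bash
python3 -c "
from h import *
look2('pics/w9.png',.082)"
```

```text
tcp [542.4  48.6 194.6] yaw 1.655 t 25.1 q7 -0.4
[410. 266.] ctr mm 635.3 -20.4 dim 166.3 72.9 ang -1.482
[332. 267.] ctr mm 568.1 -17.6 dim 149.3 28.7 ang -1.489
   press [ 1.5 -4. ] ang rel 0.002
   press [10.1 62.8] ang rel -0.004
```

View pics/w9.png

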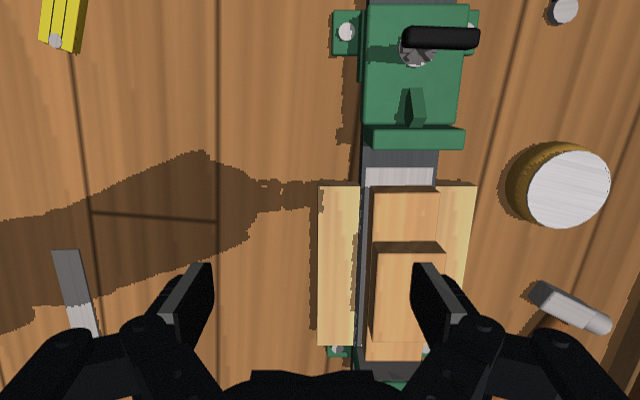

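{"api": "drive_tool", "payload": {
  "moves": "1 -13 30 10 0.17;1 -13 30 20 0.17;1 -13 30 20 0.17;1 -13 30 20 0.17;1 -13 30 0 0.17;1 -13 30 0 0.17;1 -8 30 0 0.17;1 0 0 0 0"
}}

```text
time_s: 26.15
tcp_pos: [0.4569, 0.2603, 0.2638]
ee_rot: [0.145, 0.989, 0.0, -0.0]
contact_force: [0.2, -0.5, -0.0]
opening: 0.0855
```

```bash
python3 -c "
from h import *
print('glue',ray('scene',414,305,0))
look2('pics/w10.png',.026)"
```

```text
glue [0.63379144 0.37583089 0.        ]
tcp [456.9 260.3 263.8] yaw 2.851 t 26.15 q7 0.2
[106. 312.] ctr mm 576.3 -51.2 dim 179.4 33.6 ang -1.485
[427. 149.] ctr mm 481.1 388.5 dim 56.7 43.9 ang -1.344
[290. 144.] ctr mm 430.6 244.6 dim 76.0 56.5 ang -0.026
   press [-24.   57.5] ang rel -0.0
   press [422.2 114.6] ang rel 0.141
   press [283.1 177.3] ang rel 1.459
```

View pics/w10.png

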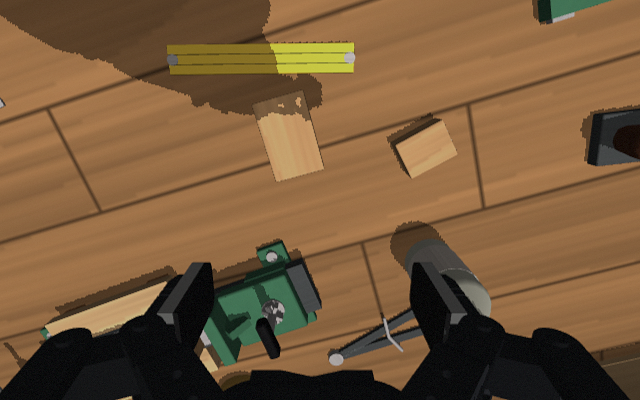

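{"api": "drive_tool", "payload": {
  "moves": "1 6 30 -40 0.17;1 6 33 -40 0.17;1 6 33 -40 0.17;1 6 32 -20 0.008;1 0 0 0 0;1 0 0 0 0"
}}

```text
time_s: 26.95
tcp_pos: [0.4823, 0.3854, 0.1241]
ee_rot: [-0.11, 0.994, -0.0, 0.0]
contact_force: [0.0, 0.1, 0.5]
opening: 0.0852
```

```bash
python3 -c "
from h import *
look2('pics/w11.png',.026)"
```

```text
tcp [482.3 385.4 124.1] yaw -2.921 t 26.95 q7 0.46
[316. 199.] ctr mm 480.8 388.4 dim 56.7 43.5 ang -1.349
[116.  78.] ctr mm 426.8 245.0 dim 82.2 56.3 ang -0.022
   press [422.1 114.9] ang rel 0.136
   press [283.9 181. ] ang rel 1.463
```

{"api": "drive_tool", "payload": {
  "moves": "1 -1.5 3 -35 0;1 0 0 -45 0;1 0 0 -30 0;1 0 0 -5 0;1 0 0 0 0;0 0 0 0 0;0 0 0 0 0;0 0 0 0 0"
}}

```text
time_s: 28.0
tcp_pos: [0.4806, 0.3897, 0.0103]
ee_rot: [-0.111, 0.994, 0.0, 0.001]
contact_force: [-1.6, -3.7, 15.3]
opening: 0.0564
```

{"api": "drive_tool", "payload": {
  "moves": "0 0 0 0 0;0 0 0 20 0;0 0 0 55 0;0 0 -20 50 -0.15;0 10 -40 20 -0.17;0 15 -50 0 -0.17;0 20 -50 0 -0.17;0 20 -50 0 -0.17"
}}

```text
time_s: 29.0
tcp_pos: [0.5457, 0.178, 0.1554]
ee_rot: [0.301, 0.954, 0.0, 0.0]
contact_force: [0.6, 1.1, -0.9]
opening: 0.0564
```

{"api": "drive_tool", "payload": {
  "moves": "0 20 -50 0 -0.17;0 20 -40 0 -0.17;0 20 -35 0 -0.17;0 20 -25 0 -0.17;0 0 0 0 -0.17;0 0 0 0 -0.02;0 0 0 0 0"
}}

```text
time_s: 29.88
tcp_pos: [0.6251, 0.03, 0.1545]
ee_rot: [0.672, 0.741, 0.0, -0.0]
contact_force: [-0.3, 0.9, -0.6]
opening: 0.0563
```

```bash
python3 -c "
from h import *
held('pics/w12.png');print(P(49.5))"
```

```text
tcp [625.1  30.  154.5] press [52.7  1.9] yawrel 0.012 open 0.05625857444727457 t 29.875
[627.2529   27.01685]
```

View pics/w12.png

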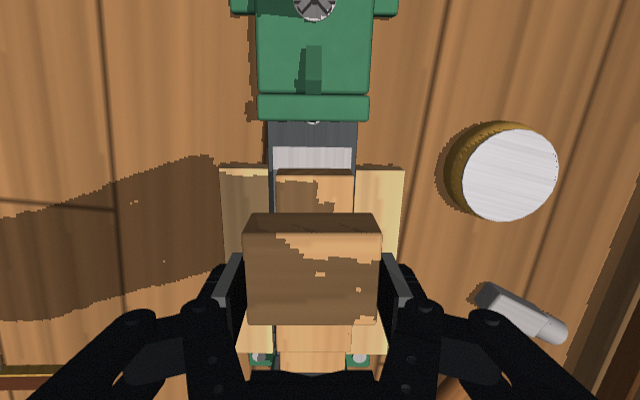

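```bash
python3 -c "
from h import *
s=read_state();T=toolT(s);c=calibration('wrist')
for p in [(312,235)]:
  w=ray('wrist',*p,s['tcp_pos'][2]+.0157,T,c); print((np.linalg.inv(T)@np.append(w,1)).round(4))
for p in [(312,178)]:
  w=ray('wrist',*p,s['tcp_pos'][2]+.0173,T,c); print((np.linalg.inv(T)@np.append(w,1)).round(4))
"
```

```text
[ 2.29e-02  6.00e-04 -1.57e-02  1.00e+00]
[ 4.69e-02  5.00e-04 -1.73e-02  1.00e+00]
```

{"api": "drive_tool", "payload": {
  "moves": "0 2.5 -2 -25 -0.012;0 0 0 -25 0;0 0 0 -18 0;0 0 0 -13 0;0 0 0 -5 0;0 0 0 -2 0;0 0 0 0 0"
}}

```text
time_s: 30.8
tcp_pos: [0.628, 0.0276, 0.0664]
ee_rot: [0.677, 0.736, 0.0, 0.0]
contact_force: [0.8, -0.6, -0.3]
opening: 0.056
```

{"api": "drive_tool", "payload": {
  "moves": "1 0 0 0 0;1 0 0 0 0;1 0 0 0 0;1 0 0 30 0;1 0 0 50 0;1 -25 -10 30 0.1;1 -30 10 0 0.17;1 -30 25 0 0.17"
}}

```text
time_s: 31.8
tcp_pos: [0.5419, 0.0519, 0.1762]
ee_rot: [0.499, 0.867, -0.0, 0.0]
contact_force: [1.0, 0.8, -0.4]
opening: 0.0856
```

```bash
python3 -c "
from h import *
look2('pics/w13.png',.026);save('side','pics/d13.png')"
```

```text
tcp [541.9  51.9 176.2] yaw 2.097 t 31.8 q7 -0.1
[345. 342.] ctr mm 663.5 -79.8 dim 116.4 87.7 ang -1.493
[385. 278.] ctr mm 658.1 7.7 dim 71.1 54.0 ang 0.081
[288. 279.] ctr mm 575.4 -48.9 dim 183.3 35.2 ang -1.484
   press [-60.  -26.9] ang rel -0.008
   press [ 27.6 -29.1] ang rel 1.566
   press [-21.7  58.2] ang rel 0.001
```

View pics/w13.png

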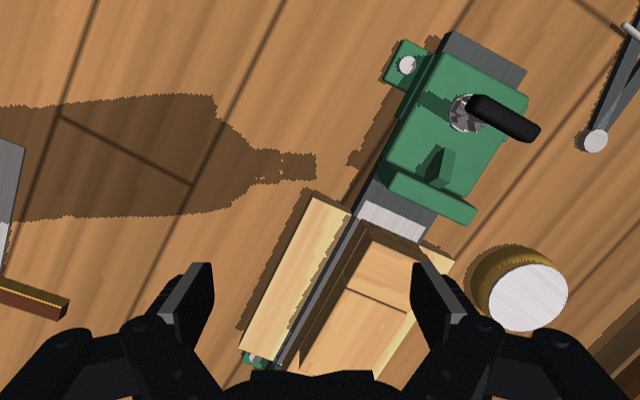

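{"api": "drive_tool", "payload": {
  "moves": "1 -20 -45 10 0.12;1 -20 -55 10 0.15;1 -15 -58 10 0.15;1 -10 -60 0 0.15;1 -5 -60 0 0.15;1 -5 -60 0 0.15;1 -5 -60 0 0.15;1 -2 -40 0 0.15"
}}

```text
time_s: 32.9
tcp_pos: [0.4595, -0.3887, 0.2055]
ee_rot: [-0.061, 0.998, -0.0, -0.0]
contact_force: [0.8, 0.2, -0.2]
opening: 0.0852
```

{"api": "drive_tool", "payload": {
  "moves": "1 0 -15 -30 0.04;1 0 0 0 0;1 0 0 0 0"
}}

```text
time_s: 33.28
tcp_pos: [0.4613, -0.3996, 0.1769]
ee_rot: [-0.08, 0.997, -0.0, 0.0]
contact_force: [-0.2, 0.0, 0.8]
opening: 0.0854
```

```bash
python3 -c "
from h import *
look2('pics/w14.png',.026)"
```

```text
tcp [ 461.3 -399.6  176.9] yaw -2.981 t 33.275 q7 1.76
[598. 334.] ctr mm 579.7 -81.3 dim 105.6 34.0 ang -1.486
[318. 328.] ctr mm 616.5 -367.0 dim 87.9 56.1 ang 0.024
[302. 177.] ctr mm 459.7 -408.1 dim 56.2 42.9 ang -1.409
   press [-54.4  56.7] ang rel -0.001
   press [-342.1   44.5] ang rel 1.509
   press [-369.7  204.2] ang rel 0.076
```

View pics/w14.png

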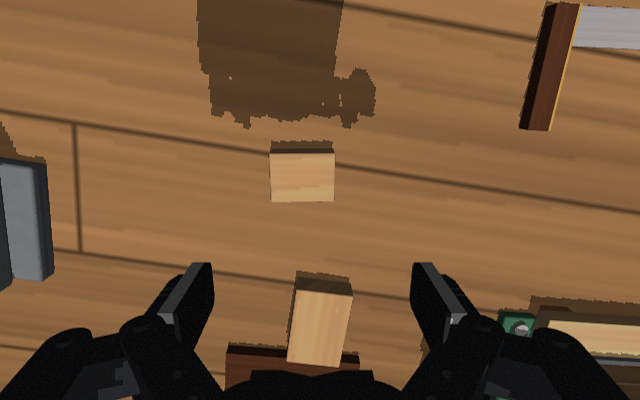

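{"api": "drive_tool", "payload": {
  "moves": "1 -1.3 -8 -40 0;1 0 0 -50 0;1 0 0 -50 0;1 0 0 -25 0;1 0 0 -3 0;1 0 0 0 0"
}}

```text
time_s: 34.08
tcp_pos: [0.4602, -0.4088, 0.0096]
ee_rot: [-0.08, 0.997, -0.001, 0.001]
contact_force: [-0.3, 0.4, 0.2]
opening: 0.0854
```

{"api": "drive_tool", "payload": {
  "moves": "0 0 0 0 0;0 0 0 0 0;0 0 0 0 0;0 0 0 0 0;0 0 0 20 0;0 0 0 55 0;0 10 20 50 -0.15;0 20 35 20 -0.17"
}}

```text
time_s: 35.08
tcp_pos: [0.4899, -0.3538, 0.1568]
ee_rot: [0.083, 0.997, -0.001, 0.002]
contact_force: [0.1, -0.0, -0.3]
opening: 0.0562
```

{"api": "drive_tool", "payload": {
  "moves": "0 20 45 0 -0.17;0 25 45 0 -0.17;0 25 45 0 -0.17;0 25 45 0 -0.17;0 20 35 0 -0.17;0 20 20 0 -0.17;0 10 10 0 -0.17;0 0 0 0 -0.12"
}}

```text
time_s: 36.08
tcp_pos: [0.635, -0.1066, 0.1541]
ee_rot: [0.671, 0.741, 0.001, -0.0]
contact_force: [0.1, 0.4, -0.6]
opening: 0.0563
```

{"api": "drive_tool", "payload": {
  "moves": "0 0 0 0 0;0 0 0 0 0"
}}

```text
time_s: 36.33
tcp_pos: [0.6343, -0.1085, 0.1535]
ee_rot: [0.669, 0.743, 0.0, 0.0]
contact_force: [-0.6, -1.1, -0.6]
opening: 0.0563
```

```bash
python3 -c "
from h import *
held('pics/w15.png');print(P(-85.5))"
```

```text
tcp [ 634.3 -108.5  153.5] press [-86.2   4.6] yawrel 0.019 open 0.05628258964381629 t 36.325
[ 638.8359  -107.48365]
```

View pics/w15.png

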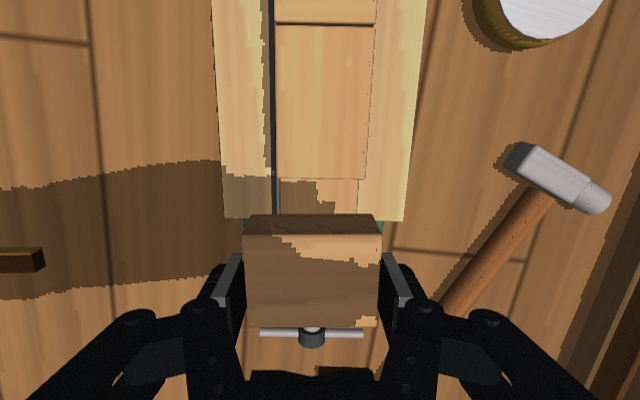

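{"api": "drive_tool", "payload": {
  "moves": "0 5 0.5 -25 -0.02;0 0 0 -25 0;0 0 0 -18 0;0 0 0 -12 0;0 0 0 -5 0;0 0 0 -2.5 0;0 0 0 0 0"
}}

```text
time_s: 37.25
tcp_pos: [0.6396, -0.108, 0.0657]
ee_rot: [0.677, 0.736, 0.0, 0.0]
contact_force: [0.4, 0.2, -0.3]
opening: 0.0564
```

{"api": "drive_tool", "payload": {
  "moves": "1 0 0 0 0;1 0 0 0 0;1 0 0 0 0;1 0 0 30 0;1 0 0 50 0;1 0 0 30 0;1 -25 -50 0 0;1 0 0 0 0"
}}

```text
time_s: 38.25
tcp_pos: [0.613, -0.1624, 0.1756]
ee_rot: [0.679, 0.734, -0.001, 0.001]
contact_force: [1.0, -0.2, -0.9]
opening: 0.0855
```

```bash
python3 -c "
from h import *
look2('pics/w16.png',.082)"
```

```text
tcp [ 613.  -162.4  175.6] yaw 1.648 t 38.25 q7 -0.05
[300. 358.] ctr mm 615.2 -304.7 dim 71.4 32.0 ang 0.024
[370.  82.] ctr mm 648.4 -78.4 dim 99.1 76.9 ang -1.489
[272.  76.] ctr mm 582.6 -81.1 dim 94.1 27.8 ang -1.486
   press [-280.    40.5] ang rel 1.509
   press [-57.4 -12. ] ang rel -0.004
   press [-54.4  53.8] ang rel -0.001
```

View pics/w16.png

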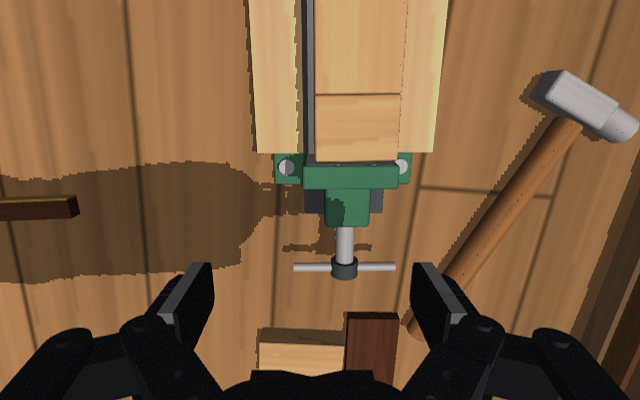

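{"api": "drive_tool", "payload": {
  "moves": "1 -3 -25 0 0.18;1 -3 -25 0 0.18;1 -3 -25 0 0.18;1 -3 -25 0 0.18;1 3 -25 0 0.18;1 3 -25 0 0.18;1 5 -25 0 0.18;1 5 -25 0 0.18"
}}

```text
time_s: 39.3
tcp_pos: [0.619, -0.3579, 0.1751]
ee_rot: [0.021, 1.0, 0.0, 0.0]
contact_force: [0.5, -0.2, -0.3]
opening: 0.0854
```

{"api": "drive_tool", "payload": {
  "moves": "1 0 -3 0 0.06;1 0 0 -30 0;1 0 0 0 0;1 0 0 0 0"
}}

```text
time_s: 39.8
tcp_pos: [0.6189, -0.3606, 0.1463]
ee_rot: [-0.006, 1.0, 0.0, 0.0]
contact_force: [0.2, -0.2, 0.2]
opening: 0.0854
```

```bash
python3 -c "
from h import *
look2('pics/w17.png',.026)"
```

```text
tcp [ 618.9 -360.6  146.3] yaw -3.13 t 39.8 q7 1.66
[589. 286.] ctr mm 699.8 -111.7 dim 26.2 20.3 ang -1.506
[304. 192.] ctr mm 621.5 -366.8 dim 79.1 56.8 ang 0.017
[622. 148.] ctr mm 581.5 -119.7 dim 35.7 30.6 ang 0.088
   press [-94.9 -60.4] ang rel -0.021
   press [-342.4   39.5] ang rel 1.502
   press [-92.7  58.2] ang rel 1.573
```

View pics/w17.png

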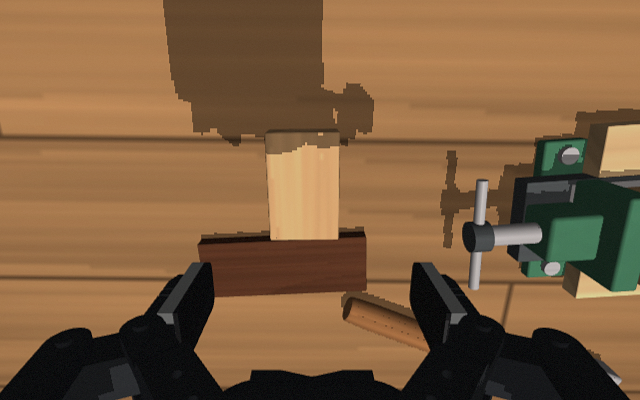

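{"api": "drive_tool", "payload": {
  "moves": "1 -2.5 -6.5 -30 0;1 0 0 -50 0;1 0 0 -40 0;1 0 0 -15 0;1 0 0 -3 0;1 0 0 0 0"
}}

```text
time_s: 40.6
tcp_pos: [0.6166, -0.3678, 0.009]
ee_rot: [-0.005, 1.0, -0.0, 0.001]
contact_force: [0.1, 0.1, 0.4]
opening: 0.0852
```

{"api": "drive_tool", "payload": {
  "moves": "0 0 0 0 0;0 0 0 0 0;0 0 0 0 0;0 0 0 0 0;0 0 0 20 0;0 0 0 55 0;0 0 10 50 -0.1;0 0 20 40 -0.17"
}}

```text
time_s: 41.6
tcp_pos: [0.6159, -0.3376, 0.1758]
ee_rot: [0.132, 0.991, -0.0, 0.001]
contact_force: [0.9, 0.5, -1.1]
opening: 0.0564
```

```bash
python3 -c "
from h import *
held('pics/w18.png');print(P(-63))"
```

```text
tcp [ 615.9 -337.6  175.8] press [-312.8   42.6] yawrel 1.22 open 0.056423389301719744 t 41.6
[636.9054 -85.0669]
```

{"api": "drive_tool", "payload": {
  "moves": "0 2 31 0 -0.153;0 3 32 0 -0.153;0 3 32 0 -0.153;0 3 32 0 -0.153;0 3 32 0 -0.153;0 3 32 0 -0.153;0 2 32 0 -0.153;0 2 30 0 -0.15"
}}

```text
time_s: 42.65
tcp_pos: [0.6369, -0.0832, 0.1734]
ee_rot: [0.676, 0.737, 0.0, 0.0]
contact_force: [0.1, 0.6, -1.3]
opening: 0.0566
```

{"api": "drive_tool", "payload": {
  "moves": "0 0 0 0 0;0 0 0 0 0"
}}

```text
time_s: 42.9
tcp_pos: [0.6369, -0.0851, 0.1729]
ee_rot: [0.674, 0.739, -0.0, 0.0]
contact_force: [0.3, 0.9, -1.9]
opening: 0.0569
```

```bash
python3 -c "
from h import *
held('pics/w19.png');print(P(-63))"
```

```text
tcp [636.9 -85.1 172.9] press [-63.  -0.] yawrel 0.006 open 0.05690028619491804 t 42.9
[636.9054 -85.0669]
```

View pics/w19.png

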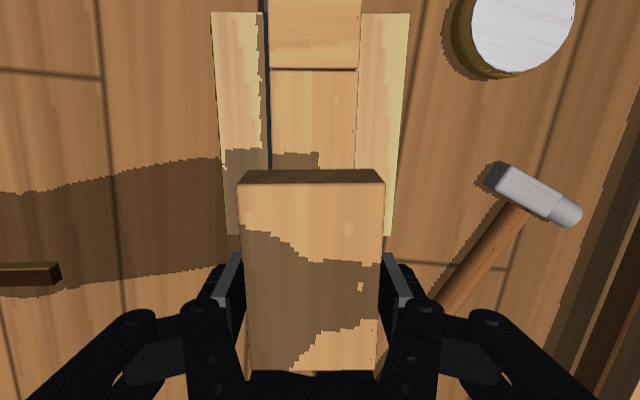

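{"api": "drive_tool", "payload": {
  "moves": "0 0.5 0 -25 0;0 0 0 -25 0;0 0 0 -15 0;0 0 0 -10 0;0 0 0 -5 0;0 0 0 -2.5 0;0 0 0 0 0"
}}

```text
time_s: 43.82
tcp_pos: [0.6376, -0.0846, 0.0906]
ee_rot: [0.674, 0.739, 0.0, 0.0]
contact_force: [-0.7, 0.6, 4.0]
opening: 0.0565
```

{"api": "drive_tool", "payload": {
  "moves": "1 0 0 0 0;1 0 0 0 0;1 0 0 0 0;1 0 0 30 0;1 0 0 50 0;1 -25 20 30 0.1;1 -30 45 0 0.17;1 -35 45 0 0.17"
}}

```text
time_s: 44.82
tcp_pos: [0.5464, 0.0266, 0.2002]
ee_rot: [0.495, 0.869, 0.0, 0.0]
contact_force: [0.9, 0.4, -0.2]
opening: 0.0853
```

{"api": "drive_tool", "payload": {
  "moves": "1 -35 45 0 0.17;1 -25 45 0 0.17;1 -20 45 0 0.17;1 -20 45 0 0.17;1 -20 30 0 0.17;1 -5 0 0 0.17;1 0 0 0 0.01;1 0 0 0 0"
}}

```text
time_s: 45.82
tcp_pos: [0.4228, 0.2351, 0.1998]
ee_rot: [0.007, 1.0, -0.0, 0.0]
contact_force: [0.8, -0.3, -0.5]
opening: 0.0853
```

```bash
python3 -c "
from h import *
look2('pics/w20.png',.026);save('scene','pics/s20.png')"
```

```text
tcp [422.8 235.1 199.8] yaw 3.127 t 45.825 q7 0.25
[ 72. 313.] ctr mm 574.7 -35.8 dim 154.0 32.0 ang -1.486
[321. 173.] ctr mm 423.6 244.5 dim 88.3 56.2 ang -0.021
   press [-8.6 57.7] ang rel -0.001
   press [283.6 184.2] ang rel 1.464
```

View pics/w20.png

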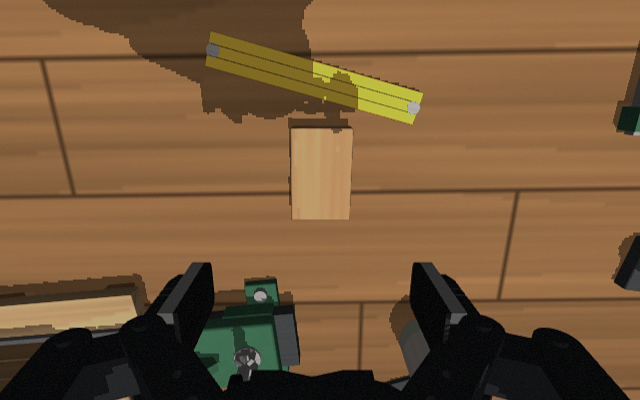

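View pics/s20.png

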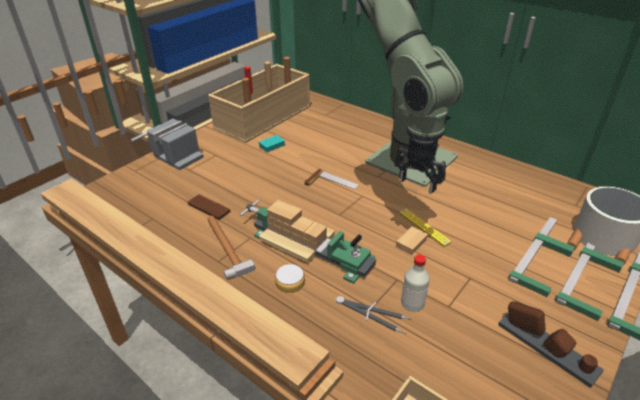

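{"api": "drive_tool", "payload": {
  "moves": "1 0.8 9.5 -40 0;1 0 0 -50 0;1 0 0 -50 0;1 0 0 -35 0;1 0 0 -13 0;1 0 0 -3 0;1 0 0 0 0"
}}

```text
time_s: 46.8
tcp_pos: [0.4237, 0.2452, 0.0097]
ee_rot: [0.005, 1.0, 0.0, 0.001]
contact_force: [0.0, -0.0, 1.0]
opening: 0.0851
```

{"api": "drive_tool", "payload": {
  "moves": "0 0 0 0 0;0 0 0 0 0;0 0 0 0 0;0 0 0 0 0;0 0 0 20 0;0 0 0 55 0;0 10 -10 50 -0.1;0 20 -20 40 -0.17"
}}

```text
time_s: 47.8
tcp_pos: [0.453, 0.2152, 0.1762]
ee_rot: [0.141, 0.99, 0.001, 0.0]
contact_force: [0.8, -0.5, -1.1]
opening: 0.0562
```

{"api": "drive_tool", "payload": {
  "moves": "0 25 -30 0 -0.16;0 25 -30 0 -0.16;0 25 -30 0 -0.16;0 25 -30 0 -0.16;0 25 -30 0 -0.16;0 25 -30 0 -0.16;0 20 -25 0 -0.16;0 5 -5 0 -0.08"
}}

```text
time_s: 48.8
tcp_pos: [0.6288, 0.003, 0.1738]
ee_rot: [0.676, 0.736, -0.0, 0.0]
contact_force: [-0.6, 0.6, -0.6]
opening: 0.0567
```

{"api": "drive_tool", "payload": {
  "moves": "0 0 0 0 0;0 0 0 0 0"
}}

```text
time_s: 49.05
tcp_pos: [0.6278, 0.0056, 0.174]
ee_rot: [0.673, 0.739, 0.0, -0.0]
contact_force: [0.3, -0.3, -0.8]
opening: 0.0563
```

```bash
python3 -c "
from h import *
held('pics/w21.png');print(P(27))"
```

```text
tcp [627.8   5.6 174. ] press [28.1  1.2] yawrel 0.007 open 0.05633472962875699 t 49.05
[629.1834   4.6001]
```

View pics/w21.png

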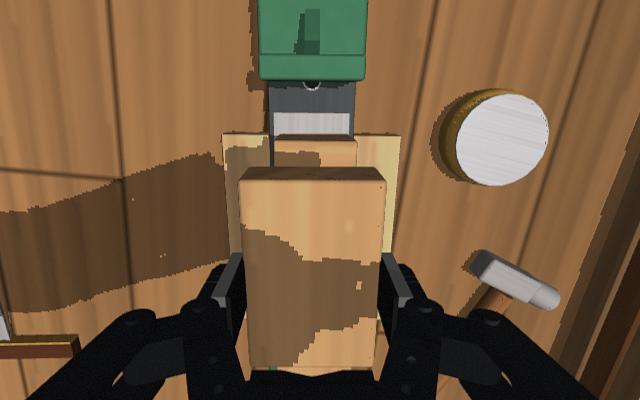

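{"api": "drive_tool", "payload": {
  "moves": "0 1.3 -1.2 -25 0;0 0 0 -25 0;0 0 0 -15 0;0 0 0 -10 0;0 0 0 -5 0;0 0 0 -3 0;0 0 0 0 0"
}}

```text
time_s: 49.98
tcp_pos: [0.6312, 0.0036, 0.0926]
ee_rot: [0.674, 0.739, 0.002, 0.002]
contact_force: [4.4, -4.9, 16.2]
opening: 0.056
```

{"api": "drive_tool", "payload": {
  "moves": "1 0 0 0 0;1 0 0 0 0;1 0 0 0 0;1 0 0 30 0;1 0 0 50 0;1 -50 -10 50 0;1 -10 -10 40 0;1 0 0 0 0"
}}

```text
time_s: 50.98
tcp_pos: [0.5761, -0.0156, 0.2573]
ee_rot: [0.675, 0.738, 0.001, 0.002]
contact_force: [-1.0, -0.2, -0.4]
opening: 0.0854
```

```bash
python3 -c "
from h import *
look2('pics/w22.png',.108);save('side','pics/d22.png');save('scene','pics/s22.png')
im=cv2.imread('pics/d22.png')[140:300,260:460];im2=cv2.imread('pics/s22.png')[180:300,220:400]
cv2.imwrite('pics/c22.png',np.hstack([cv2.resize(im,(400,320)),cv2.resize(im2,(400,320))]))"
```

```text
tcp [576.1 -15.6 257.3] yaw 1.661 t 50.975 q7 -0.27
[629. 346.] ctr mm 917.6 -167.0 dim 150.9 37.2 ang -1.192
[378. 205.] ctr mm 640.9 -38.4 dim 181.8 68.7 ang -1.485
[303. 186.] ctr mm 570.9 -24.2 dim 142.4 22.2 ang -1.486
   press [-168.7 -272.7] ang rel 0.293
   press [-16.8  -8. ] ang rel 0.0
   press [ 3.3 60.5] ang rel -0.001
```

View pics/w22.png

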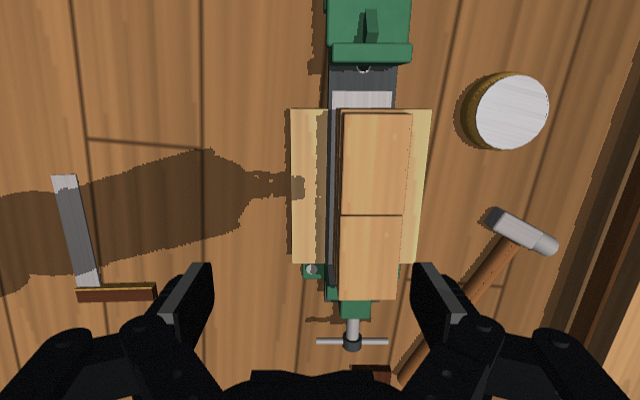

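View pics/c22.png

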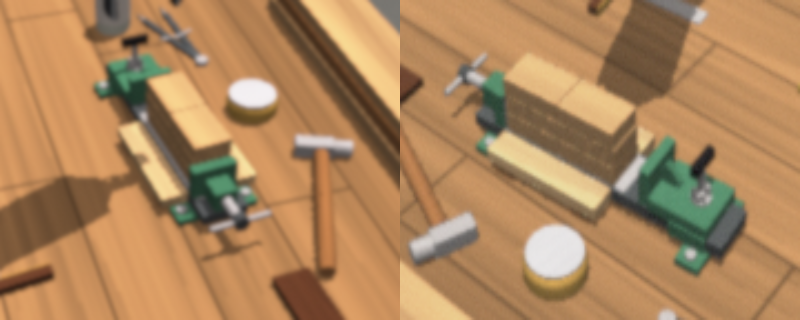

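```bash
python3 -c "
from h import *
im=cv2.imread('pics/w22.png')[90:320,290:440];im2=cv2.imread('pics/s22.png')[195:275,250:380]
cv2.imwrite('pics/c23.png',np.hstack([cv2.resize(im,(340,520),interpolation=3),cv2.resize(im2,(455,520),fx=0,fy=0,interpolation=3)]))
im2=cv2.imread('pics/s22.png')[190:280,245:375];cv2.imwrite('pics/c24.png',cv2.resize(im2,None,fx=6,fy=6,interpolation=2))"
```

```text
(no output)
```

View pics/c23.png

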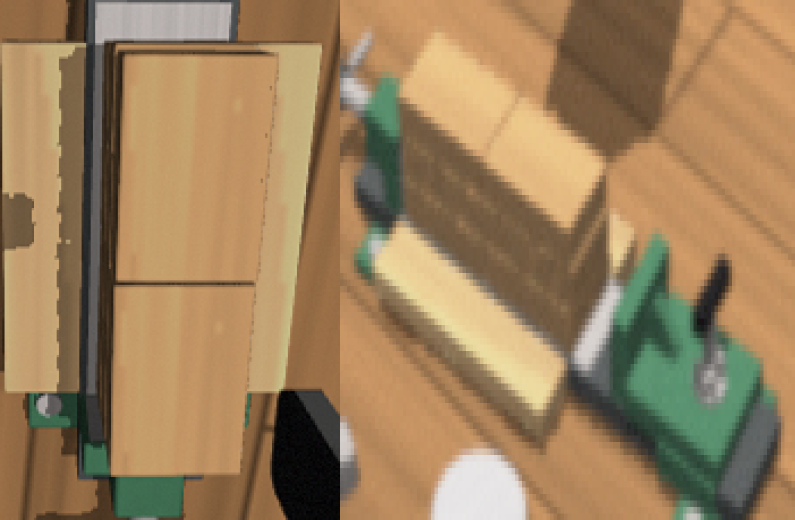

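View pics/c24.png

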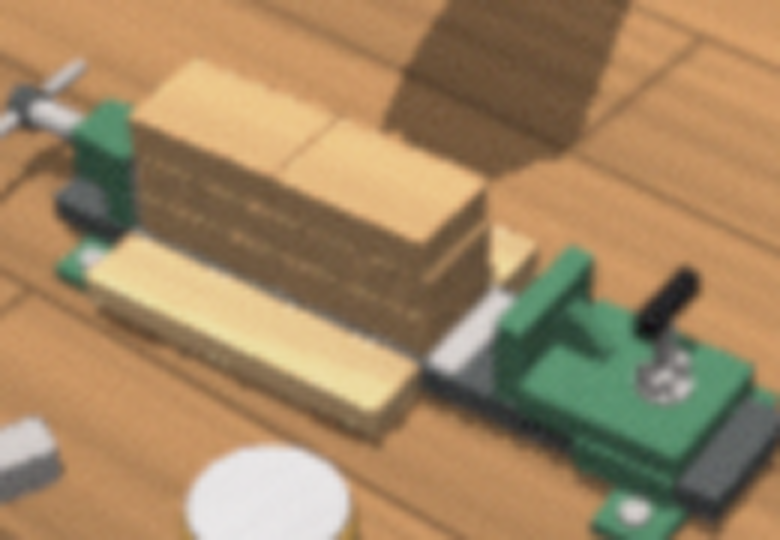

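```bash
python3 -c "
from h import *
from scipy.spatial.transform import Rotation as Ro
# pose reading: T at w22
T=np.eye(4);T[:3,3]=[.5761,-.0156,.2573];T[:3,:3]=Ro.from_quat([.675,.738,.001,.002]).as_matrix()
c=calibration('wrist')
C=lambda x,y:(290+x*150/340,90+y*230/520)
for n,p in dict(uTL=(120,53),uTR=(277,53),uBL=(117,281),uBR=(254,281),lTL=(114,286),lTR=(254,286),lBL=(110,474),lBR=(241,474)).items():
  print(n,topress(ray('wrist',*C(*p),.108,T,c)*1000))
"
```

```text
uTL [70.9 27.5]
uTR [ 71.1 -30.1]
uBL [-18.3  25.9]
uBR [-18.2 -29.3]
lTL [-20.5  27. ]
lTR [-20.4 -29.5]
lBL [-108.7   26.1]
lBR [-108.7  -31.3]
```

{"api": "drive_tool", "payload": {
  "moves": "1 0 22 0 0.18;1 3 22 0 0.18;1 4 22 0 0.18;1 4 22 0 0.18;1 4 22 0 0.18;1 5 22 0 0.18;1 5 22 0 0.18;1 5 22 0 0.18"
}}

```text
time_s: 52.12
tcp_pos: [0.6057, 0.1621, 0.2532]
ee_rot: [0.017, 1.0, -0.0, -0.001]
contact_force: [-0.6, -0.2, 0.1]
opening: 0.0854
```

{"api": "drive_tool", "payload": {
  "moves": "1 3 5 -40 0.11;1 0 0 -50 0;1 0 0 0 0;1 0 0 0 0"
}}

```text
time_s: 52.62
tcp_pos: [0.6091, 0.1666, 0.1659]
ee_rot: [-0.035, 0.999, 0.0, 0.0]
contact_force: [-0.1, -0.5, -0.3]
opening: 0.0854
```

```bash
python3 -c "
from h import *
s=read_state();T=toolT(s);c=calibration('wrist')
save('wrist','pics/w25.png'); print(s['tcp_pos'],np.arctan2(T[1,0],T[0,0]),s['time_s'])
np.save('TF.npy',T)
"
```

```text
[0.60905564 0.16660288 0.16591442] -3.071575071354981 52.625
```

View pics/w25.png

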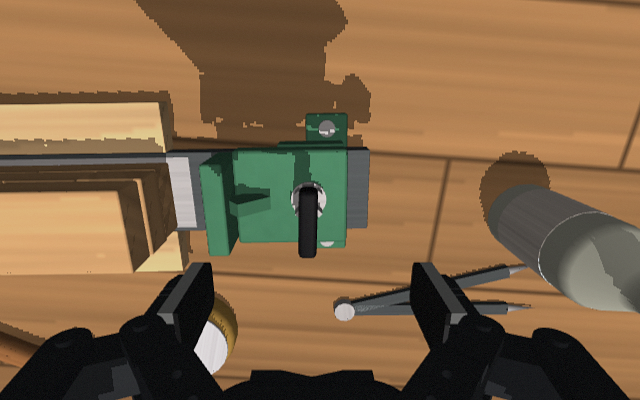

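The view shows the T-handle across the bar at about (308,222), between the fingers, with the three courses at the left.

{"api": "drive_tool", "payload": {
  "moves": "1 0 -1.5 -40 0;1 0 0 -28 0;1 0 0 -8 0;1 0 0 -2 0;0 0 0 0 0;0 0 0 0 0;0 0 0 0 0;0 0 0 0 0",
  "grip_force": 60
}}

```text
time_s: 53.68
tcp_pos: [0.6088, 0.1645, 0.0868]
ee_rot: [-0.035, 0.999, -0.0, 0.0]
contact_force: [0.3, -2.9, 1.2]
opening: 0.0122
```

{"api": "drive_tool", "payload": {
  "moves": "0 0 0 0 0;0 0 0 0 0"
}}

```text
time_s: 53.92
tcp_pos: [0.6089, 0.1643, 0.0868]
ee_rot: [-0.035, 0.999, -0.0, 0.0]
contact_force: [-0.9, -1.5, 5.6]
opening: 0.0107
```

{"api": "drive_tool", "payload": {
  "moves": "0 0.5 -6 0 0;0 0.5 -7 0 0;0 0.5 -7 0 0;0 0.5 -7 0 0;0 0.5 -5 0 0;0 0.5 -3 0 0;0 0 0 0 0;0 0 0 0 0"
}}

```text
time_s: 54.92
tcp_pos: [0.6119, 0.1289, 0.0868]
ee_rot: [-0.035, 0.999, -0.0, 0.0]
contact_force: [-1.1, -0.7, 6.6]
opening: 0.0107
```

```bash
python3 -c "
from h import *
s=read_state();T=toolT(s)
save('wrist','pics/w26.png'); print(s['tcp_pos'],np.arctan2(T[1,0],T[0,0]),s['time_s'],s['contact_force'])
"
```

```text
[0.61187125 0.12894466 0.08679771] -3.0719151691033986 54.925 [-1.09847844 -0.69544865  6.56113408]
```

View pics/w26.png

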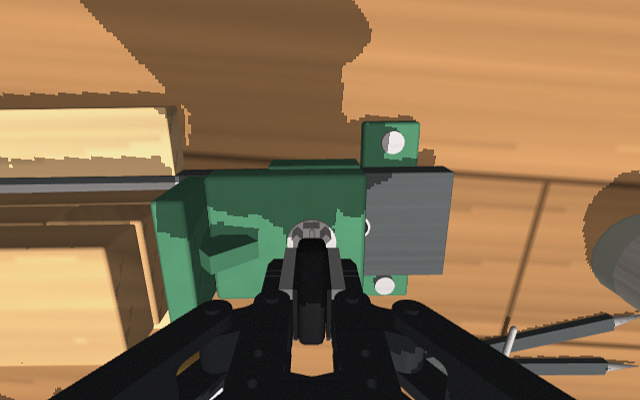

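{"api": "drive_tool", "payload": {
  "moves": "0 0 0 4 0;0 0 0 3 0;0 0 0 0 0;0 0 0 0 0"
}}

```text
time_s: 55.48
tcp_pos: [0.6116, 0.1292, 0.0932]
ee_rot: [-0.035, 0.999, -0.0, -0.0]
contact_force: [2.6, -1.3, -13.4]
opening: 0.0107
```

{"api": "drive_tool", "payload": {
  "moves": "0 0.1 1 0 -0.18;0 0.1 1 0 -0.18;0 0.5 1 0 -0.18;0 0.5 1 0 -0.18;0 0.8 0.7 0 -0.18;0 0.8 0.7 0 -0.18;0 1 0.3 0 -0.18;0 1 0.3 0 -0.18"
}}

```text
time_s: 56.48
tcp_pos: [0.6158, 0.1355, 0.0931]
ee_rot: [0.635, 0.773, -0.001, -0.001]
contact_force: [-2.2, -1.4, -12.5]
opening: 0.0107
```

{"api": "drive_tool", "payload": {
  "moves": "0 0 0 0 -0.11;0 0 0 0 0;0 0 0 0 0"
}}

```text
time_s: 56.85
tcp_pos: [0.6161, 0.1357, 0.0933]
ee_rot: [0.673, 0.739, -0.0, -0.0]
contact_force: [-1.1, -0.4, -12.9]
opening: 0.0107
```

```bash
python3 -c "
from h import *
s=read_state();T=toolT(s)
save('wrist','pics/w27.png'); print(s['tcp_pos'],np.arctan2(T[1,0],T[0,0]),s['time_s'],s['contact_force'],topress(s['tcp_pos']*1000))
"
```

```text
[0.61610148 0.13567876 0.09332721] 1.6646506213781658 56.85 [ -1.14817459  -0.44660198 -12.89037317] [158.7   1.8]
```

View pics/w27.png

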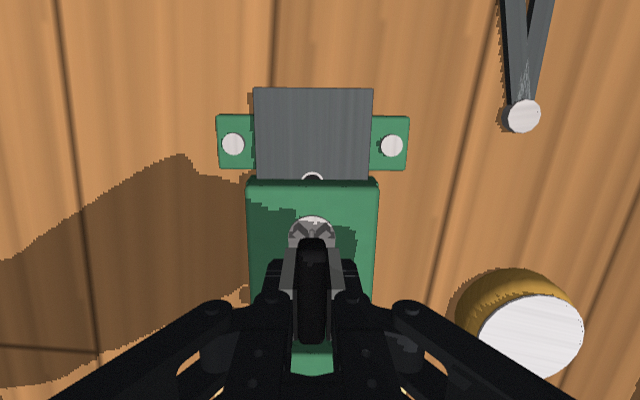

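```bash
python3 -c "
from h import *
s=read_state();T=toolT(s);c=calibration('wrist')
print('barend',topress(ray('wrist',313,88,.03,T,c)*1000),'(240)')
for v in (180,184): print('shoe rear top',v,topress(ray('wrist',313,v,.05,T,c)*1000))
print('bolt tabs', topress(ray('wrist',313,174,.03,T,c)*1000))
im=cv2.imread('pics/w27.png')[150:240,260:360];cv2.imwrite('pics/c27.png',cv2.resize(im,None,fx=6,fy=6,interpolation=2))
"
```

```text
barend [238.2   1.1] (240)
shoe rear top 180 [189.1   0.7]
shoe rear top 184 [186.7   0.7]
bolt tabs [187.7   0.6]
```

View pics/c27.png

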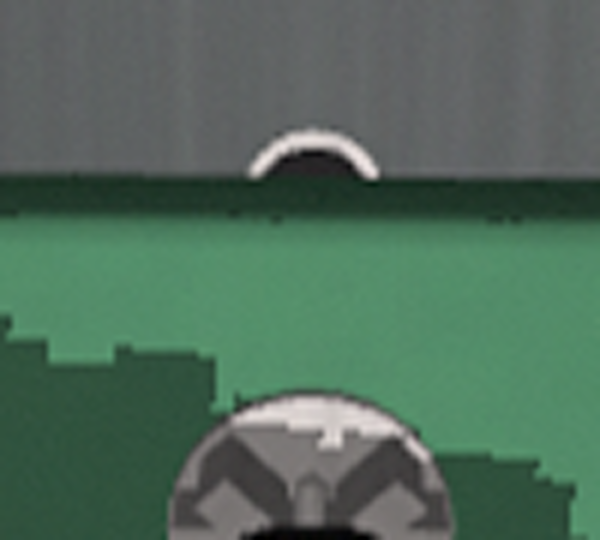

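{"api": "drive_tool", "payload": {
  "moves": "0 0 0 -4 0;0 0 0 -4 0;0 0 0 -1.5 0;0 0 0 0 0;0 0 0 0 0"
}}

```text
time_s: 57.52
tcp_pos: [0.6166, 0.1357, 0.0848]
ee_rot: [0.674, 0.739, 0.0, 0.0]
contact_force: [-6.8, -0.1, 4.0]
opening: 0.0105
```

{"api": "drive_tool", "payload": {
  "moves": "0 0.1 -1 0 0;0 0.1 -1 0 0;0 0 0 0 0"
}}

```text
time_s: 57.9
tcp_pos: [0.6166, 0.135, 0.0848]
ee_rot: [0.674, 0.739, 0.001, -0.001]
contact_force: [-7.2, 5.4, 3.7]
opening: 0.0104
```

{"api": "drive_tool", "payload": {
  "moves": "0 0.1 -1 -0.5 0;0 0.1 -1 -0.5 0;0 0 0 0 0"
}}

```text
time_s: 58.28
tcp_pos: [0.6168, 0.1344, 0.0845]
ee_rot: [0.674, 0.739, 0.002, -0.001]
contact_force: [-8.9, 10.3, 11.8]
opening: 0.0109
```

{"api": "drive_tool", "payload": {
  "moves": "0 0 0 2 0;0 0 0 0 0;0 0 -1 0 0;0 0 0 0 0"
}}

```text
time_s: 58.78
tcp_pos: [0.6168, 0.1304, 0.0849]
ee_rot: [0.674, 0.738, -0.0, -0.0]
contact_force: [-4.0, 0.1, -9.6]
opening: 0.0107
```

```bash
python3 -c "
from h import *
s=read_state();T=toolT(s);c=calibration('wrist')
save('wrist','pics/w28.png');save('scene','pics/s28.png');im=cv2.imread('pics/w28.png')[80:240,200:420]
cv2.imwrite('pics/c28.png',np.hstack([cv2.resize(im,(400,300)),cv2.resize(cv2.imread('pics/s28.png')[195:285,260:380],(400,300),interpolation=2)])); print(s['tcp_pos'],np.arctan2(T[1,0],T[0,0]),s['time_s'],s['contact_force'],topress(s['tcp_pos']*1000))
"
```

```text
[0.61684103 0.13035434 0.08489944] 1.6616354605372579 58.775 [-3.98018148  0.07173785 -9.58202942] [153.3   1.5]
```

View pics/c28.png

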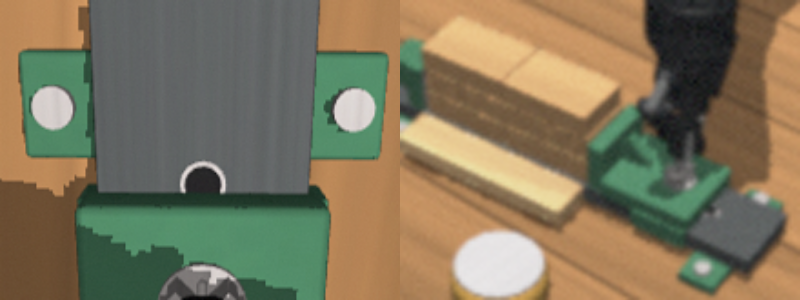

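{"api": "drive_tool", "payload": {
  "moves": "0 0 0 -3 0;0 0 0 0 0;0 0 0 0 0"
}}

```text
time_s: 59.25
tcp_pos: [0.6169, 0.1304, 0.0821]
ee_rot: [0.674, 0.739, -0.0, 0.0]
contact_force: [-4.4, 0.3, -8.5]
opening: 0.0107
```

{"api": "drive_tool", "payload": {
  "moves": "0 0 0 -3 0;0 0 0 -2 0;0 0 0 0 0;0 0 0 0 0"
}}

```text
time_s: 59.75
tcp_pos: [0.6171, 0.1306, 0.0777]
ee_rot: [0.674, 0.739, 0.0, 0.0]
contact_force: [-8.5, -2.0, 1.6]
opening: 0.0106
```

{"api": "drive_tool", "payload": {
  "moves": "0 -1 0 -1 0;0 0 0 0 0;1 0 0 0 0;1 0 0 0 0;1 0 0 0 0;1 0 0 30 0;1 0 0 50 0;1 -20 -20 50 0"
}}

```text
time_s: 60.75
tcp_pos: [0.5959, 0.1115, 0.2073]
ee_rot: [0.674, 0.739, 0.0, -0.0]
contact_force: [0.8, -1.2, -0.0]
opening: 0.0854
```

{"api": "drive_tool", "payload": {
  "moves": "1 -50 -30 50 0;1 -20 -40 30 0;1 0 0 0 0;1 0 0 0 0"
}}

```text
time_s: 61.25
tcp_pos: [0.5354, 0.0464, 0.2766]
ee_rot: [0.674, 0.739, 0.0, -0.0]
contact_force: [-1.1, 0.8, -0.3]
opening: 0.0853
```

```bash
python3 -c "
from h import *
s=read_state();np.save('TG.npy',toolT(s))
look2('pics/w29.png',.108);save('scene','pics/s29.png');save('side','pics/d29.png')
cv2.imwrite('pics/c29.png',np.hstack([cv2.resize(cv2.imread('pics/d29.png')[140:260,280:430],(400,320),interpolation=2),cv2.resize(cv2.imread('pics/s29.png')[195:285,250:390],(400,320),interpolation=2)]))
"
```

```text
tcp [535.4  46.4 276.6] yaw 1.662 t 61.25 q7 -0.4
[632. 364.] ctr mm 912.9 -140.8 dim 108.9 27.7 ang -1.193
[392. 307.] ctr mm 638.8 -85.8 dim 87.2 56.1 ang -1.476
[405. 225.] ctr mm 633.9 5.0 dim 87.9 62.1 ang -1.48
[332. 233.] ctr mm 562.9 -12.9 dim 143.4 22.6 ang -1.485
   press [-142.2 -270.1] ang rel 0.292
   press [-63.8  -1.8] ang rel 0.009
   press [27.  -4.7] ang rel 0.005
   press [15.3 67.5] ang rel -0.001
```

View pics/w29.png

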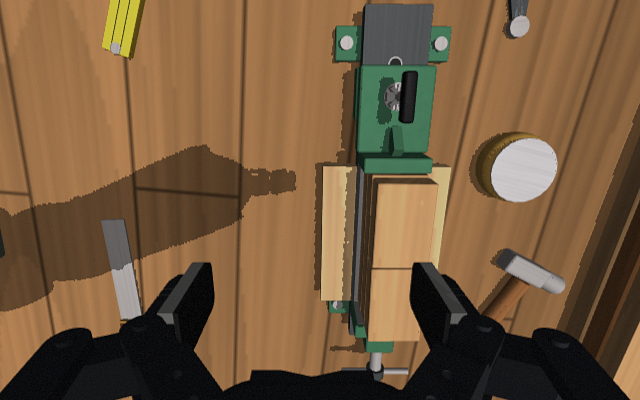

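View pics/c29.png

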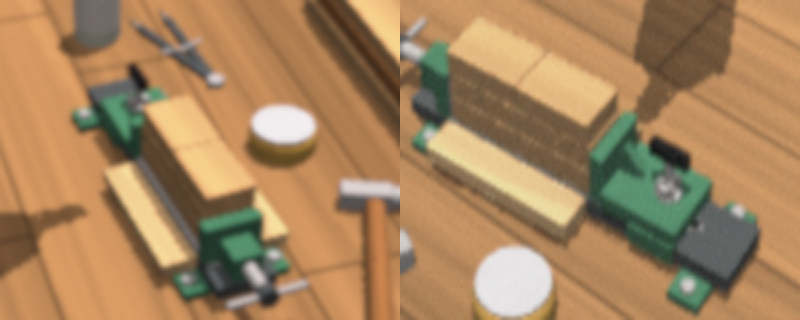

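```bash
python3 -c "
from h import *
T=np.load('TG.npy');c=calibration('wrist')
im=cv2.imread('pics/w29.png');m=(im.max(2)<50).astype(np.uint8);m[:,:395]=0;m[:,422:]=0;m[:65]=0;m[130:]=0
k=max(cv2.findContours(m,0,1)[0],key=cv2.contourArea)
for z in (.1,.108): 
  Q=np.array([ray('wrist',u,v,z,T,c)[:2]*1000 for u,v in k[:,0]],np.float32);r=cv2.minAreaRect(Q);print(z,r,topress(r[0]))
print('barend',topress(ray('wrist',398,3,.03,T,c)*1000),'jaw face top',topress(ray('wrist',395,174,.08,T,c)*1000))
# triangulate handle centre with scene view
s=cv2.imread('pics/s29.png');m=(s.max(2)<60).astype(np.uint8);m[:,:325]=0;m[:,360:]=0;m[:225]=0;m[:,:]=m;m[250:]=0
k2=max(cv2.findContours(m,0,1)[0],key=cv2.contourArea);u=k2[:,0].mean(0);print(u,cv2.boundingRect(k2))
cs=calibration('scene');(a,b),_,_=cv2.minAreaRect(k);(p,q),_,_=cv2.minAreaRect(k2)
from numpy.linalg import lstsq
def ln(n,u,v):
  A=ray(n,u,v,.0,T);B=ray(n,u,v,.2,T);d=B-A;return A,d/np.linalg.norm(d)
A,d=ln('wrist',a,b);B,e=ln('scene',p,q)
t=lstsq(np.c_[d,-e],B-A,rcond=None)[0];print(A+d*t[0],B+e*t[1])
"
```

```text
0.1 ((613.380859375, 126.1025161743164), (17.46220588684082, 43.80199432373047), 4.890890121459961) [149.4   5.3]
0.108 ((611.2476196289062, 126.06906127929688), (17.02364158630371, 42.701961517333984), 4.890921115875244) [149.6   7.4]
barend [239.1   2.6] jaw face top [73.8  4. ]
[344.         238.10714286] (338, 234, 13, 9)
[0.61594295 0.12685766 0.09012491] [0.61647788 0.12587703 0.0902612 ]
```

```bash
python3 -c "
from h import *
print(sign_off())"
```

```text
the job is handed in; nothing more can be done
None
```

I laid all five full staves and both half staves in running bond and locked the jaw in the middle hole, then handed the job in at about 61 s. I don't have a verdict on it.

- **Jaw opening:** I lifted the pin and turned the T-handle into its rest notch. I then slid the jaw about 70 mm open.
- **Courses:** The first course is two full staves. The second is half, full, half, and the third is the two remaining full staves.
- **Locking:** I slid the jaw back, turned the handle along the bar and let the pin drop. The first try left the jaw about 5 mm too far open, and the pin rode on the bar. I raised the pin slightly and moved the jaw in, and it then dropped into the hole.

My last checks, all from the cameras:
- **Third course:** Its staves measure at x of about -63.8 and +27.0 mm along the bar, against targets of -63 and +27. Sideways they are at -1.8 and -4.7 mm; the second figure is probably too large, because its outline came out 4 mm too wide. Both are within 0.01 rad of the bar.
- **Jaw:** The face is at about 73.8 mm (74 for the middle hole). The handle centre is at about 149.4 mm, against 149.
- **Pin and handle:** The handle is along the bar at 0.090 m high, against 0.092 m expected with the pin down.
- **Lower courses:** I only confirmed courses one and two from their release poses and the pictures. I did not measure them again after the jaw closed.
- **Last stave:** Setting it down read a little high (about 2 mm, 16 N). The top faces measured flat afterwards.
- **Other things on the bench:** In the final pictures nothing else looked displaced, though I did not measure each item.

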